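# Load the bead curing cabinet

### The arm

A 6-joint arm with a two-finger parallel gripper is mounted at the origin on a cart in front of the work surface, level with it; the furniture and walls round the work are solid. World frame = base frame: x ahead of the robot, y to its left, z up, the work surface at z = 0. Lengths are in m, angles in degrees, forces in N, time in s.
With the tool pointing down it reaches from about 0.35 to 0.85 m from the base axis. Payload 8.1 kg.
Tool frame: the origin (TCP) lies at the centre of the arm's flange, where the gripper is bolted on; the fingertips stand 173 mm ahead of it and the grasp point (between the pads) lies 155 mm ahead of it (r.tip_reach is the z of the fingertips in the tool frame, in m); z points along the fingers, y is the line along which they close (so a half turn about z gives the same grasp; the last joint's range is limited). The gripper opens to 85 mm and grips with 20 to 120 N. Pads are 22 mm wide; open, the fingers measure 114 mm over their backs; the gripper's body (76 mm by 85 mm) begins 54 mm behind the grasp point. The pads swing forward as they close: fully open they stand 13 mm farther back than shut.
Start: joints at [-68.262, 7.471, 85.268, -0, 87.261, -4.893], TCP at [0.269, -0.536, 0.405] pointing down, gripper open.
Joint ranges: [-169.43, 169.43], [-51.17, 129.36], [1.28, 143.12], [-76.62, 256.62], [0, 156.53], [-152.29, 152.29]. Speed limits (degrees/s): [136.94, 136.94, 159.86, 180, 180, 180].

### API

Orientations are given as [roll, pitch, yaw] about the fixed x, y, z axes, in that order (R = Rz(yaw) Ry(pitch) Rx(roll)).
In Python, from workcell import sensors, vision, order, r gives the robot as it stands.
- The arm moves only by the shell command python3 -m inch 'ROWS' [FORCE]. ROWS is a JSON object of lists of equal length, an entry for each row: "dp": the shift along the world's x, y, z in cm, a list of three; "turn": the turn, a rotation vector about the world's x, y, z in units of 8 degrees (1.0 is 8 degrees), a list of three; "gripper": the finger opening in cm, from 0 to 8.54. A call has 1 to 8 rows; each row is the pose to reach, as a shift and turn from the pose commanded when the call began; what a row does not reach only later rows make up. A row lasts 1/10 s, in which the tool goes at most 50 mm and 8.59 degrees, less where a joint would pass 70% of its speed; a pose out of reach is approached as far as the arm can. A call with a gripper value outside its range is refused whole. The fingers move at their own pace and stop on an object; FORCE is the grip in N (left out, the last holds). Time passes only in rows, so rows that repeat a pose let the fingers close. It gives the time, the measured TCP pose, the force, the opening and the grip force at its end, in the units of the state.
- sensors.read_state(): the state, without advancing time (a new reading comes with each control period).
- vision.grab_frame(name): name is "scene" or "top" or "wrist"; returns the picture (384x512x3 uint8, blue, green, red); there is no depth.
- vision.camera_model(name): a dict with "vertical_fov" (degrees; the focal length in pixels is half the picture's height over the tangent of half this angle, whatever the lens; pixels are square), "cx", "cy" (the principal point, pixels), "T" (4x4, takes a point from camera to world coordinates); the wrist camera has in their place "tool_from_camera" (4x4, takes a point from camera to tool coordinates, whose origin is the TCP and whose axes are the flange's). Camera axes: x right, y up, looking along -z (the intrinsics and any distortion apply to the point x, -y, -z); pixel columns grow to the right and rows downward; lengths in m; the calibration is good to about 2 mm. A picture is of the moment at which its call begins: read the wrist's pose just before it. camera_model takes no time and is no camera call.
- order.hand_in(): hands the job in; it is judged then, once.
The state is a dict: "time": time; "joint_pos": joint angles; "qd": joint speeds; "effort": joint torques, N m; "eef_pos": TCP position; "orientation": TCP orientation; "contact_force": force on the tool from outside, world axes, zero at the start; "wrist_torque": the same for the moment, N m; "width": opening from 0.0 (shut) to 1.0 (fully open); "grip_force": force on a finger pad.
Only numpy, scipy, OpenCV 4.12 (cv2) and the standard library are available. Lean on these libraries where they do the work, as an engineer would, in place of code of your own. Each camera call takes 0.05 s, during which the arm holds its last target. There are 200 camera calls.

### The job

Get the cast resin beads ready for curing: pull the cabinet's tray fully out, put every bead from the mat into it, one per cup, and raise the lamp by lifting the slide knob on the cabinet's roof out of its notch and dropping it fully into the notch marked with the full round disc, or the lamp would sweep the beads off. Only then push the loaded tray fully home, and last push the amber door shut until its catch snaps. Leave everything else on the table where it is.

Things in the scene. Friction and masses are not known exactly. Their poses are not given: they have to be found in the camera images.
- bead_1_center (a point): centre of the red cast resin bead: a ball 30 mm across with two flat ends (20 mm across, 22 mm apart) where it is drilled, 17 g. It starts standing on one flat end on the 3 mm thick pale green mat, its centre 14 mm above the table. Some beads are absent in some starts
- bead_2_center (a point): centre of the yellow cast resin bead: a ball 30 mm across with two flat ends (20 mm across, 22 mm apart) where it is drilled, 17 g. It starts standing on one flat end on the 3 mm thick pale green mat, its centre 14 mm above the table. Some beads are absent in some starts
- bead_3_center (a point): centre of the cream white cast resin bead: a ball 30 mm across with two flat ends (20 mm across, 22 mm apart) where it is drilled, 17 g. It starts standing on one flat end on the 3 mm thick pale green mat, its centre 14 mm above the table. Some beads are absent in some starts
- bead_4_center (a point): centre of the blue cast resin bead: a ball 30 mm across with two flat ends (20 mm across, 22 mm apart) where it is drilled, 17 g. It starts standing on one flat end on the 3 mm thick pale green mat, its centre 14 mm above the table. Some beads are absent in some starts
- bead_5_center (a point): centre of the plum cast resin bead: a ball 30 mm across with two flat ends (20 mm across, 22 mm apart) where it is drilled, 17 g. It starts standing on one flat end on the 3 mm thick pale green mat, its centre 14 mm above the table. Some beads are absent in some starts
- bead_6_center (a point): centre of the dark green cast resin bead: a ball 30 mm across with two flat ends (20 mm across, 22 mm apart) where it is drilled, 17 g. It starts standing on one flat end on the 3 mm thick pale green mat, its centre 14 mm above the table. Some beads are absent in some starts
- cup_1 (a point): where a bead's centre lies when seated in cup 1 of the pull-out tray (front row, right, seen from the robot), 36 mm above the table. Cup: a round seat 25 mm wide in a plate whose top is 8 mm below this point; the bead rests on its rim. Cups are 62 mm apart sideways, 58 mm front to rear. Axes: x into the cabinet, y to its left, z up. Pulled fully out, the rear row is 55 mm before the cabinet
- cup_2 (a point): where a bead's centre lies when seated in cup 2 of the tray (front row, middle as seen from the robot); same kind and axes as cup_1. It moves with the tray
- cup_3 (a point): where a bead's centre lies when seated in cup 3 of the tray (front row, left as seen from the robot); same kind and axes as cup_1. It moves with the tray
- cup_4 (a point): where a bead's centre lies when seated in cup 4 of the tray (rear row, right as seen from the robot); same kind and axes as cup_1. It moves with the tray
- cup_5 (a point): where a bead's centre lies when seated in cup 5 of the tray (rear row, middle as seen from the robot); same kind and axes as cup_1. It moves with the tray
- cup_6 (a point): where a bead's centre lies when seated in cup 6 of the tray (rear row, left as seen from the robot); same kind and axes as cup_1. It moves with the tray
- tray_lip (a point): on the tray's upright front lip: half-way through its thickness and width, 5 mm below its top edge. The lip is 198 mm wide, 8 mm thick, from 13 to 45 mm above the table (it stands 17 mm above the cup plate), and can be pinched from above or pushed on its outer face. Site x points into the cabinet, the way to push. The nearest cups begin 18 mm behind the lip
- tray (a joint): how far the tray is pulled out of the cabinet, m: 0 fully home against its stop (just inside the door), 0.157 fully out; it starts partly out, 0.045 to 0.08, with its rear row of cups still under the roof. It runs with about 1.2 N of friction and stays where it is left. The cabinet's roof is cut back 18 mm behind the hinge line of the door, so that fingers can follow the lip home
- lamp_slide (a joint): lamp height slide along its notched rail on the cabinet's roof, m: 0 in the right-hand notch (marked with a dash, flat buttons), 0.026 in the middle one (half disc, domes), 0.052 in the left-hand one (full round disc, whole beads); 2.5 mm of play in each. The lamp inside rises 0.42 mm per mm of slide; only in the round-disc notch does it clear the beads
- lamp_knob (a joint): how far the slide's knob is lifted, m: 0 fully down in a notch; the teeth between the notches are 9 mm high, so it must be lifted more than 9 mm to be moved along; it lifts 24 mm at most and drops by its own weight (30 g)
- knob_grip (a point): centre of the slide's upright round black knob, 17 mm across and 29 mm tall (its rim at the top 21 mm across), on the cabinet's roof (roof 88 mm above the table); the tops of the rail's teeth are 17 mm below this point when the knob is down. Moves with the knob; the point's y axis points along the rail toward the round-disc notch
- notch_bead (a point): where the centre of the knob stands when it is down in the round-disc notch (left end of the rail); axes as cup_1's: x into the cabinet, y to its left, z up. The cabinet (224 mm wide, 170 mm deep, white, standing fixed) reaches from 62 mm before this point to 108 mm behind it; the tray and its lip are 198 mm wide, centred on the cabinet, and the notch lies 26 mm left of that centre line
- door (a joint): angle of the amber door, rad: 0 shut and held by its catch, growing as it opens toward the robot's left; 1.95 to 2.3 at the start. Stays where it is left. At about 0.05 it meets a spring ball catch and must be pushed past it with 3 to 5 N near the free edge; it then snaps shut
- door_hinge (a point): on the door's upright hinge line (left front edge of the cabinet), 45 mm above the table; axes turn with the door: -y runs along it to its free edge, -x points out of its outer face. Door: to 218 mm from the hinge line, 6 to 87 mm above the table, outer face 10 mm out from the hinge line; a 16 mm top flange points inward; a pull bar 12 mm deep stands at 204 to 212 mm from the hinge
- chalk: bystander, to be left alone: white triangular tailor's chalk, 40x43x8 mm, on the mat; origin at the centre of its underside
- wax_cake: bystander, to be left alone: yellow cake of beeswax, 34 mm across, 12 mm tall, on the mat; origin at the centre of its underside
- small_tin: bystander, to be left alone: small round tin with a black lid, 47 mm across, 20 mm tall; origin at the centre of its underside
- metal_thimble: bystander, to be left alone: steel thimble, 18 mm across, 22 mm tall; origin at the centre of its underside

How it is judged:
By the outcome, as a careful person would: the job done as asked, in the order asked, and still so for the second after the job is handed in, with the robot touching nothing.
Of bead_1, bead_2, bead_3, bead_4, bead_5, bead_6 only 4 to 6 are there at a start; the rules pass over those that are not, and their reading is None.
At some moment in a run one of bead_1, bead_2, bead_3, bead_4, bead_5, bead_6 may be knocked a few centimetres aside while the robot is not near it.
Once in a run the grip may slacken for a moment while it holds something.
It also fails if it takes over 210 s, if anything falls off the work surface, if the arm or the gripper's body presses on something with over 40 N, if the wrist force passes 120 N, or if a joint passes its speed limit or range.

## Working session

There is one attempt and no reset: what is moved stays moved. The work goes in short steps, Python scripts to look and compute and a shell command to move; the robot and the scene stay as the last step left them, time stands still between calls to the robot, and variables do not carry over. Pictures are saved under pics/ and viewed, at most 20 in all, crops included, and the job is handed in when it is done.

```bash
ls; mkdir -p pics; python3 - <<'E'
from workcell import sensors, vision, order, r
import cv2
print(sensors.read_state())
for n in ("scene","top"):
    cv2.imwrite(f"pics/{n}0.png",vision.grab_frame(n)); print(n,vision.camera_model(n))
print(vision.camera_model("wrist"), r.tip_reach)
E
```

```text
pics
{'time': 0.0, 'joint_pos': array([-6.82619490e+01,  7.51523873e+00,  8.53300141e+01,  1.92244127e-04,
        8.72598987e+01, -4.89320375e+00]), 'qd': array([ 0.02926742,  0.07442382, -0.04029818, -0.08718029, -0.02700996,
       -0.10233724]), 'effort': array([-2.73821410e-03, -5.69399822e+01, -5.00557530e+01, -8.07604338e-04,
        1.48980855e-02, -3.53140672e-05]), 'eef_pos': array([ 0.26888279, -0.53612442,  0.40363572]), 'orientation': array([-1.79895248e+02, -9.16059222e-03,  2.66312370e+01]), 'contact_force': array([ 0.53584954, -0.43693437, -0.40026252]), 'wrist_torque': array([ 0.01653429, -0.02743881, -0.0017139 ]), 'grip_force': 0.0, 'width': 0.9964229430923065}
scene {'vertical_fov': 56.09101564345978, 'cx': 258.1859356266682, 'cy': 194.88987712840986, 'T': array([[-0.73825594,  0.35782552, -0.57178586, -0.06392833],
       [-0.67445993, -0.40297949,  0.61863667,  0.62402956],
       [-0.00905399,  0.84235885,  0.53884098,  0.67046284],
       [ 0.        ,  0.        ,  0.        ,  1.        ]])}
top {'vertical_fov': 56.170212473493514, 'cx': 261.4482301032638, 'cy': 196.0230791398807, 'T': array([[-0.00986296,  0.99896215, -0.04446744,  0.4785086 ],
       [-0.99974964, -0.0107444 , -0.01962693, -0.05991728],
       [-0.02008434,  0.04426273,  0.99881802,  1.13439165],
       [ 0.        ,  0.        ,  0.        ,  1.        ]])}
{'vertical_fov': 68.33972779568776, 'cx': 260.714543155975, 'cy': 192.3328612276473, 'tool_from_camera': array([[ 9.92917556e-04,  9.48834244e-01,  3.15773007e-01,
         8.13072789e-02],
       [ 9.99999507e-01, -9.47680541e-04, -2.96812316e-04,
        -4.08250800e-05],
       [ 1.76262451e-05,  3.15773146e-01, -9.48834717e-01,
         3.08895506e-02],
       [ 0.00000000e+00,  0.00000000e+00,  0.00000000e+00,
         1.00000000e+00]])} 0.1734
```

View pics/top0.png

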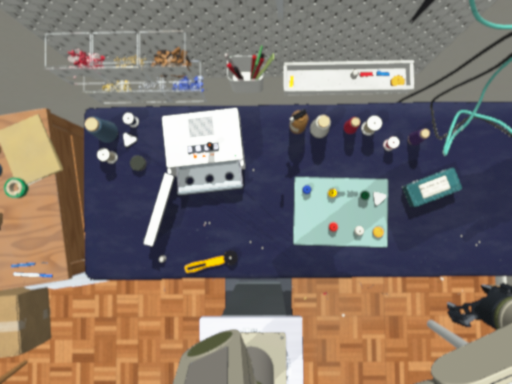

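View pics/scene0.png

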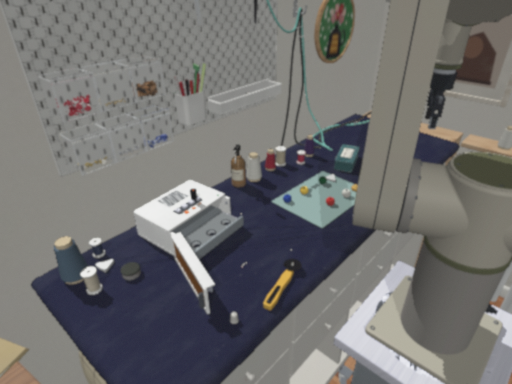

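The top view shows the cabinet at about (203,145), the door running from (170,178) to (150,243), the tray lip near (210,188), and the mat at (340,212). On the mat are blue (307,190), yellow (333,193), dark green (364,199), red (333,227) and cream (359,231), plus the chalk (379,198) and a yellow object at (378,232). I'll zoom in.

```bash
python3 - <<'E'
import cv2,numpy as np
t=cv2.imread("pics/top0.png")
a=cv2.resize(t[98:258,140:254],None,fx=3.5,fy=3.5,interpolation=cv2.INTER_CUBIC)
b=cv2.resize(t[170:254,288:394],None,fx=3.7,fy=3.7,interpolation=cv2.INTER_CUBIC)
c=np.zeros((560,800,3),np.uint8); c[:a.shape[0],:a.shape[1]]=a; c[:b.shape[0],400:400+b.shape[1]]=b[:, :400]
cv2.imwrite("pics/z0.png",c)
E
```

```text
(no output)
```

View pics/z0.png

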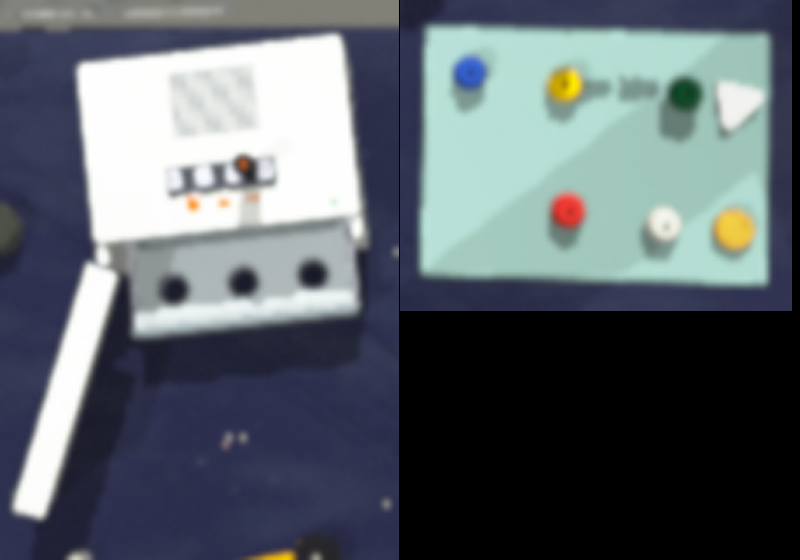

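Five beads are there: blue, yellow, dark green, red and cream. The ochre disc at the mat's lower right is the wax cake. The knob is near the dash notch at zoom (245,165), and the lip runs from zoom (133,325) to (358,300). Next I measure positions.

```bash
cat > h.py <<'E'
import numpy as np,cv2
from scipy.spatial.transform import Rotation as R
from workcell import sensors, vision
def pose():
    s=sensors.read_state(); T=np.eye(4)
    T[:3,:3]=R.from_euler('xyz',s['orientation'],degrees=True).as_matrix(); T[:3,3]=s['eef_pos']; return T
def grab(n):
    m=vision.camera_model(n); T=m['T'] if 'T' in m else pose()@m['tool_from_camera']
    return vision.grab_frame(n),m,T
def ray(p,m,T):
    f=192/np.tan(np.radians(m['vertical_fov']/2))
    d=T[:3,:3]@np.array([(p[0]-m['cx'])/f,-(p[1]-m['cy'])/f,-1]); return T[:3,3],d
def at(p,z,m,T):
    o,d=ray(p,m,T); return o+d*(z-o[2])/d[2]
def px(P,m,T):
    f=192/np.tan(np.radians(m['vertical_fov']/2))
    c=T[:3,:3].T@(np.asarray(P)-T[:3,3]); return np.array([m['cx']-f*c[0]/c[2],m['cy']+f*c[1]/c[2]])
HSV=dict(red=[(0,150,90),(8,255,255)],blue=[(108,150,90),(125,255,255)],yellow=[(22,170,100),(32,255,255)],green=[(60,80,15),(88,255,110)])
def blobs(img,name,amin=15):
    hs=cv2.cvtColor(img,cv2.COLOR_BGR2HSV); k=cv2.inRange(hs,*map(np.array,HSV[name]))
    n,_,st,c=cv2.connectedComponentsWithStats(k); return [(int(st[i,4]),c[i]) for i in range(1,n) if st[i,4]>=amin]
def grip():  # grasp point
    T=pose(); return T[:3,3]+0.155*T[:3,2]
E
python3 - <<'E'
from h import *
np.set_printoptions(precision=4,suppress=True)
m=vision.camera_model('top');T=m['T']; t=cv2.imread('pics/top0.png')
Z=lambda X,Y:(140+X/3.5,98+Y/3.5)
for nm,q,z in [('rearL',(78,63),.088),('rearR',(342,35),.088),('frontL',(95,243),.088),('frontR',(362,217),.088),('lipL',(133,325),.045),('lipR',(358,302),.045),('knobtop',(245,160),.13),('hingeend',(103,262),.087),('free',(30,517),.087),('discmark',(193,204),.088),('dashmark',(254,198),.088)]: print(nm,at(Z(*q),z,m,T))
M=lambda X,Y:(288+(X-400)/3.7,170+Y/3.7)
for nm,q in [('blue',(470,72)),('yellow',(565,84)),('green',(685,93)),('red',(568,210)),('cream',(664,224)),('wax',(734,230)),('chalk',(738,103))]: print(nm,at(M(*q),.02,m,T))
for c in HSV: print(c,[(a,p) for a,p in blobs(t,c) if 290<p[0]<392 and 172<p[1]<250])
E
```

```text
rearL [0.7651 0.2516 0.088 ]
rearR [0.7855 0.028  0.088 ]
frontL [0.6121 0.2369 0.088 ]
frontR [0.6312 0.0124 0.088 ]
lipL [0.5455 0.2157 0.045 ]
lipR [0.5633 0.0194 0.045 ]
knobtop [0.6725 0.1035 0.13  ]
hingeend [0.5962 0.2304 0.087 ]
free [0.3837 0.2912 0.087 ]
discmark [0.644  0.1543 0.088 ]
dashmark [0.6484 0.1029 0.088 ]
blue [ 0.5469 -0.179   0.02  ]
yellow [ 0.536 -0.258  0.02 ]
green [ 0.5274 -0.3575  0.02  ]
red [ 0.4311 -0.2585  0.02  ]
cream [ 0.4188 -0.3377  0.02  ]
wax [ 0.4133 -0.3953  0.02  ]
chalk [ 0.5186 -0.4011  0.02  ]
red [(48, array([332.9792, 226.625 ]))]
blue [(42, array([306.3571, 189.0952]))]
yellow [(47, array([332.2766, 192.8511])), (52, array([377.6538, 231.6538]))]
green [(58, array([364.5   , 195.1379]))]
```

```bash
python3 -m inch '{"dp":[[2,4,0],[4,8.5,0],[6,13,0],[8,17.5,0],[10,22,0],[12,26.5,0],[14,31,0],[16,35,0]],"turn":[[0,0,-0.5],[0,0,-1],[0,0,-1.5],[0,0,-2],[0,0,-2.5],[0,0,-2.7],[0,0,-2.7],[0,0,-2.7]],"gripper":[0,0,0,0,0,0,0,0]}' 20
python3 -m inch '{"dp":[[2,4,0],[4,8.5,0],[6,13,0],[8,17.5,0],[10,22,0],[12,26.5,0],[13,30.6,0],[13,30.6,0]],"turn":[[0,0,0],[0,0,0],[0,0,0],[0,0,0],[0,0,0],[0,0,0],[0,0,0],[0,0,0]],"gripper":[0,0,0,0,0,0,0,0]}'
python3 - <<'E'
from h import *
i,m,T=grab('wrist'); cv2.imwrite('pics/w1.png',i); np.save('pics/w1.npy',T); print(pose().round(4))
E
```

```text
time: 0.9
eef_pos: [0.4292, -0.1841, 0.4045]
orientation: [-180.0, 0.0, 5.0]
contact_force: [0.6, 0.1, -1.0]
width: -0.0
grip_force: 0.0
time: 1.7
eef_pos: [0.5592, 0.1243, 0.4038]
orientation: [-179.9, 0.1, 5.3]
contact_force: [0.1, -1.2, -0.8]
width: -0.003
grip_force: 0.0
[[ 9.958e-01  9.170e-02 -1.600e-03  5.590e-01]
 [ 9.170e-02 -9.958e-01  1.000e-04  1.222e-01]
 [-1.500e-03 -3.000e-04 -1.000e+00  4.038e-01]
 [ 0.000e+00  0.000e+00  0.000e+00  1.000e+00]]
```

View pics/w1.png

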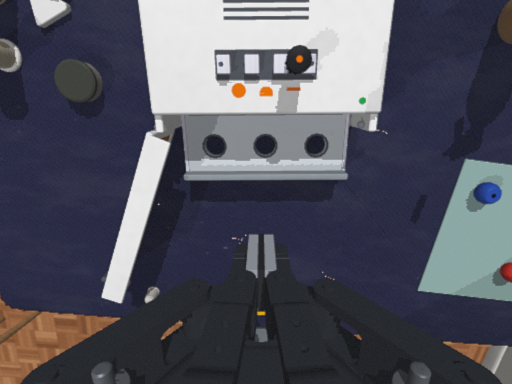

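The wrist view shows the lip from (185,175) to (347,175), the front cups at (214,145), (265,145) and (317,145), and the knob top at (299,58) above the dash mark. The disc mark is at (238,90), and the roof's front edge runs from (152,114) to (384,114).

```bash
python3 - <<'E'
from h import *
np.set_printoptions(precision=4,suppress=True)
m=vision.camera_model('wrist');T=np.load('pics/w1.npy')
for nm,p,z in [('lipL',(185,174.5),.045),('lipR',(347,174.5),.045),('c3',(214.5,145),.028),('c2',(265.5,145),.028),('c1',(316.5,145),.028),('knobtop',(299,58),.131),('disc',(238,90),.088),('half',(266,91),.088),('dash',(293,89),.088),('roofL',(152,114),.088),('roofR',(384,114),.088),('free',(113,300),.087),('hinge',(160,138),.087)]: print(nm,at(p,z,m,T))
E
```

```text
lipL [0.545  0.2146 0.045 ]
lipR [0.5632 0.0216 0.045 ]
c3 [0.5806 0.1835 0.028 ]
c2 [0.5864 0.1217 0.028 ]
c1 [0.5923 0.0599 0.028 ]
knobtop [0.6722 0.1055 0.131 ]
disc [0.6451 0.1546 0.088 ]
half [0.6467 0.1281 0.088 ]
dash [0.6509 0.1028 0.088 ]
roofL [0.6154 0.2363 0.088 ]
roofR [0.6365 0.0119 0.088 ]
free [0.39   0.2902 0.087 ]
hinge [0.5927 0.2294 0.087 ]
```

```bash
python3 -m inch '{"dp":[[0.6,0,-4],[1.3,0,-8],[1.3,0,-12],[1.3,0,-15],[1.3,0,-17],[1.3,0,-18.5],[1.3,0,-19.5],[1.3,0,-19.5]],"turn":[[0,0,0],[0,0,0],[0,0,0],[0,0,0],[0,0,0],[0,0,0],[0,0,0],[0,0,0]],"gripper":[0,0,0,0,0,0,0,0]}'
python3 -c "from h import *;print(pose().round(4)[:3,3])"
```

```text
time: 2.55
eef_pos: [0.5715, 0.1191, 0.2086]
orientation: [180.0, 0.1, 5.0]
contact_force: [-0.2, 0.2, 0.6]
width: -0.0
grip_force: 0.0
[0.5715 0.1191 0.2086]
```

```bash
python3 -m inch '{"dp":[[0,0,-0.3],[-1,-0.1,-0.3],[-2,-0.2,-0.3],[-3.2,-0.3,-0.3],[-4.5,-0.4,-0.3],[-5.8,-0.5,-0.3],[-7,-0.65,-0.3],[-8,-0.75,-0.3]],"turn":[[0,0,0],[0,0,0],[0,0,0],[0,0,0],[0,0,0],[0,0,0],[0,0,0],[0,0,0]],"gripper":[0,0,0,0,0,0,0,0]}'
python3 -m inch '{"dp":[[-0.5,-0.05,0],[-0.9,-0.1,0],[-1.2,-0.1,0],[-1.5,-0.15,0],[-1.7,-0.15,0],[-1.7,-0.15,0]],"turn":[[0,0,0],[0,0,0],[0,0,0],[0,0,0],[0,0,0],[0,0,0]],"gripper":[0,0,0,0,0,0]}'
```

```text
time: 3.35
eef_pos: [0.4911, 0.1122, 0.2075]
orientation: [-180.0, -0.1, 5.0]
contact_force: [1.7, 0.4, 0.7]
width: 0.003
grip_force: 0.8
time: 3.95
eef_pos: [0.4747, 0.1106, 0.2065]
orientation: [180.0, 0.0, 5.0]
contact_force: [0.4, 0.0, 0.9]
width: -0.002
grip_force: 0.0
```

```bash
python3 -m inch '{"dp":[[-0.3,0,0],[-0.3,0,0],[-0.3,0,0]],"turn":[[0,0,0],[0,0,0],[0,0,0]],"gripper":[0,0,0]}'
python3 -m inch '{"dp":[[-0.3,0,0],[-0.3,0,0],[-0.3,0,0]],"turn":[[0,0,0],[0,0,0],[0,0,0]],"gripper":[0,0,0]}'
```

```text
time: 4.25
eef_pos: [0.4722, 0.1106, 0.2068]
orientation: [180.0, -0.1, 5.0]
contact_force: [4.6, -0.6, -1.6]
width: 0.002
grip_force: 2.3
time: 4.55
eef_pos: [0.471, 0.1107, 0.2075]
orientation: [-180.0, -0.4, 5.0]
contact_force: [17.6, 0.8, -12.0]
width: -0.003
grip_force: 8.6
```

```bash
python3 -m inch '{"dp":[[1,0.1,0],[1,0.1,4],[1,0.1,8],[1,0.1,12],[1,0.1,16],[1,0.1,19.3],[1,0.1,19.3],[1,0.1,19.3]],"turn":[[0,0,0],[0,0,0],[0,0,0],[0,0,0],[0,0,0],[0,0,0],[0,0,0],[0,0,0]],"gripper":[0,0,0,0,4,5,5,5]}'
python3 - <<'E'
from h import *
i,m,T=grab('wrist'); cv2.imwrite('pics/w2.png',i); np.save('pics/w2.npy',T); print(pose().round(4)[:3,3])
t,mt,Tt=grab('top'); cv2.imwrite('pics/top2.png',t)
for c in HSV: print(c,[(a,p,at(p,.02,mt,Tt).round(4)) for a,p in blobs(t,c) if 290<p[0]<392 and 172<p[1]<250])
E
```

```text
time: 5.35
eef_pos: [0.4791, 0.1117, 0.4003]
orientation: [-180.0, -0.0, 5.0]
contact_force: [-0.8, -0.5, -1.3]
width: 0.585
grip_force: 0.0
[0.4787 0.1117 0.3989]
red [(50, array([333.  , 226.64]), array([ 0.4315, -0.2573,  0.02  ]))]
blue [(43, array([306.30232558, 189.23255814]), array([ 0.5477, -0.1771,  0.02  ]))]
yellow [(46, array([332.23913043, 192.7826087 ]), array([ 0.5358, -0.2569,  0.02  ]))]
green [(58, array([364.5       , 195.13793103]), array([ 0.5274, -0.3558,  0.02  ]))]
```

View pics/w2.png

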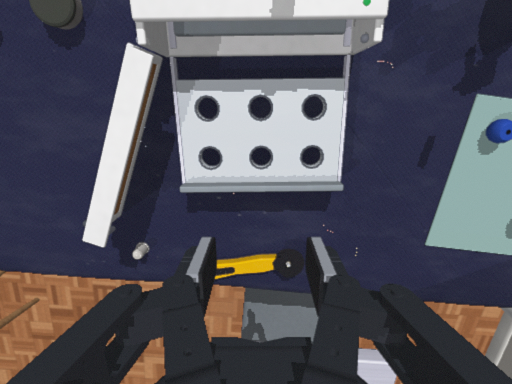

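The tray is fully out. The front cups are at (210,157), (261,157) and (312,156), the rear cups at (207,107), (260,107) and (314,107), and the lip is at row 187.

```bash
python3 - <<'E'
from h import *
np.set_printoptions(precision=4,suppress=True)
m=vision.camera_model('wrist');T=np.load('pics/w2.npy');i=cv2.imread('pics/w2.png')
g=cv2.cvtColor(i,cv2.COLOR_BGR2GRAY); k=(g<100).astype(np.uint8); C=[]
for j,p in enumerate([(312,156),(261,157),(210,157),(314,107),(260,107),(207,107)],1):
    s=np.zeros_like(k); s[p[1]-18:p[1]+18,p[0]-18:p[0]+18]=k[p[1]-18:p[1]+18,p[0]-18:p[0]+18]
    c,_=cv2.findContours(s,cv2.RETR_EXTERNAL,cv2.CHAIN_APPROX_NONE); c=max(c,key=cv2.contourArea); e=cv2.minEnclosingCircle(c)
    P=at(e[0],.028,m,T); C.append(P[:2]); print(j,e,P)
C=np.array(C); O=np.array([[x,y] for x in(0,58) for y in(-62,0,62)])/1000.
q=np.array([complex(*a) for a in C]); o=np.array([complex(*a) for a in O])
a=np.linalg.lstsq(np.c_[o,np.ones(6)],q,rcond=None)[0]; print(abs(a[0]),np.degrees(np.angle(a[0])),a[1])
u=a[0]/abs(a[0]); f=(u*(o-o.mean())+q.mean()); print(np.c_[f.real,f.imag]); np.save('cups.npy',np.c_[f.real,f.imag])
print(at((261,187),.045,m,T))
E
```

```text
1 ((311.5625, 156.4375), 11.424101829528809) [0.4986 0.0512 0.028 ]
2 ((260.7894592285156, 156.9736785888672), 11.252833366394043) [0.4925 0.1129 0.028 ]
3 ((209.96524047851562, 157.40374755859375), 11.33616828918457) [0.4864 0.1747 0.028 ]
4 ((314.1856994628906, 106.81428527832031), 12.465392112731934) [0.5564 0.0566 0.028 ]
5 ((260.24298095703125, 107.1869125366211), 12.250247955322266) [0.5504 0.1187 0.028 ]
6 ((206.593017578125, 107.88953399658203), 12.420686721801758) [0.5441 0.1805 0.028 ]
1.0021127301056179 5.629410111719675 (0.492492251503624+0.11291952748963457j)
[[0.4986 0.0512]
 [0.4926 0.1129]
 [0.4865 0.1746]
 [0.5564 0.0569]
 [0.5503 0.1186]
 [0.5442 0.1803]]
[0.4595 0.1097 0.045 ]
```

```bash
python3 -m inch '{"dp":[[0,-4.9,0],[0,-9.8,0],[0,-14.7,0],[0,-19.6,0],[0,-24.5,0],[0,-29.4,0],[0,-34.3,0],[0,-38,0]],"turn":[[0,0,0],[0,0,0],[0,0,0],[0,0,0],[0,0,0],[0,0,0],[0,0,0],[0,0,0]],"gripper":[5,5,5,5,5,5,5,5]}'
python3 -m inch '{"dp":[[0,0,0],[0,0,0]],"turn":[[0,0,0],[0,0,0]],"gripper":[5,5]}'
cat > mat.py <<'E'
from h import *
import sys
i,m,T=grab('wrist'); cv2.imwrite(sys.argv[1],i); P0=pose()[:3,3]; print('tcp',P0.round(4))
for c in HSV: print(c,[(a,at(p,.016,m,T)[:2].round(4),p.round(1)) for a,p in blobs(i,c,150)])
g=cv2.cvtColor(i,cv2.COLOR_BGR2HSV); k=((g[...,1]<45)&(g[...,2]>140)).astype(np.uint8)
n,_,st,ce=cv2.connectedComponentsWithStats(k)
print('white',[(st[j,4],at(ce[j],.016,m,T)[:2].round(4),ce[j].round(1)) for j in range(1,n) if 150<st[j,4]<3000])
E
python3 mat.py pics/w3.png
```

```text
time: 6.25
eef_pos: [0.478, -0.2709, 0.3974]
orientation: [-179.9, 0.2, 4.9]
contact_force: [0.3, 0.3, -0.7]
width: 0.585
grip_force: 0.0
time: 6.45
eef_pos: [0.4784, -0.2689, 0.3975]
orientation: [-179.8, 0.2, 4.9]
contact_force: [-0.3, 0.7, 0.1]
width: 0.588
grip_force: 0.0
tcp [ 0.4786 -0.268   0.3979]
red [(344, array([ 0.4328, -0.2592]), array([251.2, 198.1]))]
blue [(449, array([ 0.5488, -0.1794]), array([191.1, 100.2]))]
yellow [(416, array([ 0.5376, -0.2582]), array([257., 116.]))]
green [(435, array([ 0.5293, -0.3586]), array([338.7, 130.4]))]
white [(np.int32(403), array([0.6247, 0.016 ]), array([9.6, 9.7])), (np.int32(2603), array([0.5118, 0.0336]), array([ 13.1, 116.3])), (np.int32(898), array([ 0.5394, -0.5548]), array([498.9, 136.2])), (np.int32(465), array([ 0.3351, -0.1908]), array([197.9, 258.7])), (np.int32(1240), array([ 0.1287, -0.1121]), array([147.9, 364.2]))]
```

View pics/w3.png

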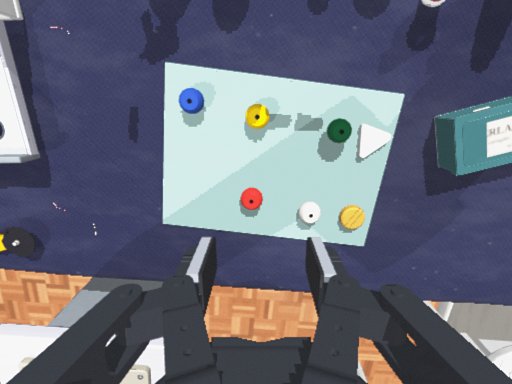

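The wrist view shows red (251,198), blue (191,100), yellow (257,116), green (339,130) and cream (310,213). The wax is at (352,217) and the chalk starts at x=360, close to green, so green needs a rotated grasp.

```bash
python3 -m inch '{"dp":[[-2,0.4,-4],[-4,0.8,-8],[-4.5,0.95,-12],[-4.5,0.95,-16],[-4.5,0.95,-19],[-4.5,0.95,-21],[-4.5,0.95,-21.9],[-4.5,0.95,-21.9]],"turn":[[0,0,0],[0,0,0],[0,0,0],[0,0,0],[0,0,0],[0,0,0],[0,0,0],[0,0,0]],"gripper":[5,5,5,5,5,5,5,5]}'
python3 -c "
from h import *
m=vision.camera_model('wrist');T=pose();print(T.round(4)[:3,2:])
"
```

```text
time: 7.3
eef_pos: [0.4335, -0.2573, 0.1793]
orientation: [-179.9, 0.1, 5.1]
contact_force: [0.5, -0.0, -0.1]
width: 0.585
grip_force: 0.0
[[-0.0025  0.4335]
 [ 0.0021 -0.2573]
 [-1.      0.1793]]
```

```bash
python3 -m inch '{"dp":[[0,0,0],[0,0,0],[0,0,0],[0,0,0],[0,0,0],[0,0,2],[0,0,5],[0,0,8]],"turn":[[0,0,0],[0,0,0],[0,0,0],[0,0,0],[0,0,0],[0,0,0],[0,0,0],[0,0,0]],"gripper":[2,2,2,2,2,2,2,2]}' 30
python3 -c "from h import *;print(pose().round(4)[:3,2:],np.load('cups.npy').round(4).tolist())"
```

```text
time: 8.1
eef_pos: [0.4337, -0.2588, 0.2616]
orientation: [-180.0, 0.0, 5.0]
contact_force: [1.1, -0.4, -0.1]
width: 0.321
grip_force: 29.9
[[-6.000e-04  4.337e-01]
 [ 4.000e-04 -2.588e-01]
 [-1.000e+00  2.616e-01]] [[0.4986, 0.0512], [0.4926, 0.1129], [0.4865, 0.1746], [0.5564, 0.0569], [0.5503, 0.1186], [0.5442, 0.1803]]
```

```bash
python3 - <<'E'
from h import *
i,m,T=grab('wrist'); cv2.imwrite('pics/w4.png',cv2.resize(i[180:384,120:400],None,fx=2.8,fy=2.8,interpolation=cv2.INTER_CUBIC))
P=pose()
for d in (.145,.155,.165,.1734): print(d,px(P[:3,3]+d*P[:3,2],m,T))
print(blobs(i,'red',30))
E
```

```text
0.145 [265.93286742 282.32409358]
0.155 [265.67195655 269.45311495]
0.165 [265.44482054 258.24828166]
0.1734 [265.27557701 249.89933912]
[(2143, array([260.70508633, 258.25384974]))]
```

View pics/w4.png

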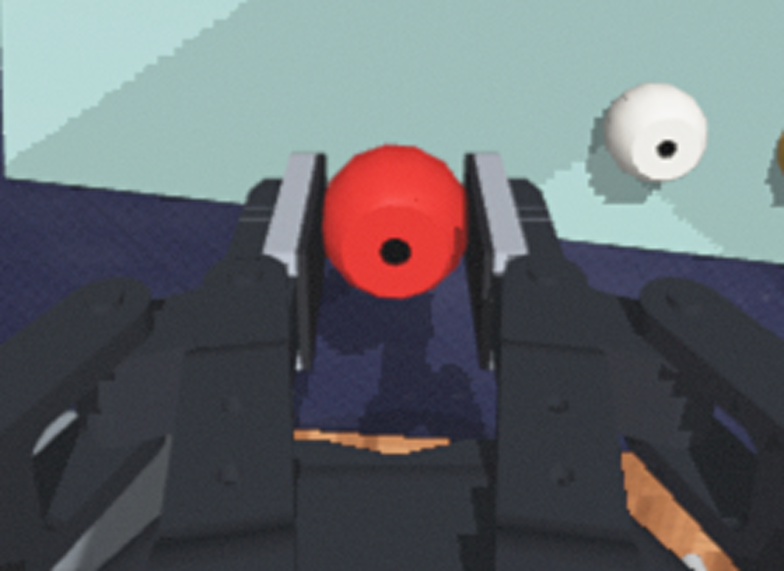

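The red bead is held well at (395,215) in the crop, about 165 mm ahead of the flange and on the tool axis. I carry it to cup 6.

```bash
python3 -m inch '{"dp":[[1,4.4,0],[2.2,8.8,0],[3.3,13.2,0],[4.4,17.6,0],[5.5,22,0],[6.6,26.4,0],[7.7,30.8,0],[8.8,35.2,0]],"turn":[[0,0,0],[0,0,0],[0,0,0],[0,0,0],[0,0,0],[0,0,0],[0,0,0],[0,0,0]],"gripper":[2,2,2,2,2,2,2,2]}'
python3 -m inch '{"dp":[[1.5,5,0],[2.2,8.5,0],[2.2,8.7,0],[2.2,8.7,-2],[2.2,8.7,-4],[2.2,8.7,-4],[2.2,8.7,-4]],"turn":[[0,0,0],[0,0,0],[0,0,0],[0,0,0],[0,0,0],[0,0,0],[0,0,0]],"gripper":[2,2,2,2,2,2,2]}'
python3 -c "
from h import *
P=pose();print(P.round(4)[:3,2:], (P[:3,3]+.165*P[:3,2]).round(4));i,m,T=grab('wrist');print([(a,at(p,P[2,3]-.165,m,T).round(4)) for a,p in blobs(i,'red',100)])"
```

```text
time: 8.95
eef_pos: [0.5223, 0.095, 0.2612]
orientation: [180.0, -0.1, 5.0]
contact_force: [1.2, -0.5, 0.3]
width: 0.321
grip_force: 29.9
time: 9.65
eef_pos: [0.5438, 0.1797, 0.2207]
orientation: [180.0, 0.1, 5.0]
contact_force: [-0.1, 0.5, 0.3]
width: 0.32
grip_force: 29.9
[[-9.000e-04  5.438e-01]
 [-3.000e-04  1.797e-01]
 [-1.000e+00  2.207e-01]] [0.5437 0.1796 0.0557]
[(2123, array([0.5428, 0.1797, 0.0557]))]
```

```bash
python3 -m inch '{"dp":[[0,0,-1],[0,0,-1.8],[0,0,-1.8],[0,0,-1.8],[0,0,-1.8],[0,0,-1.8],[0,0,1],[0,0,5]],"turn":[[0,0,0],[0,0,0],[0,0,0],[0,0,0],[0,0,0],[0,0,0],[0,0,0],[0,0,0]],"gripper":[2,2,2,3.7,3.7,3.7,3.7,3.7]}'
python3 -m inch '{"dp":[[0,-4.8,0],[0,-9.6,0],[0,-14.4,0],[0,-19.2,0],[0,-24,0],[0,-28.8,0],[0,-33.6,0],[0,-38.4,0]],"turn":[[0,0,0],[0,0,0],[0,0,0],[0,0,0],[0,0,0],[0,0,0],[0,0,0],[0,0,0]],"gripper":[5,5,5,5,5,5,5,5]}'
cat > chk.py <<'E'
from h import *
t,m,T=grab('top'); P=pose(); print('tcp',P[:3,3].round(4), 'ax',P[:2,2].round(4))
for c in HSV: print(c,[(a,at(p,.02,m,T)[:2].round(4)) for a,p in blobs(t,c,12) if 110<p[1]<252 and 165<p[0]<392])
i,m,T=grab('wrist')
for c in HSV: print(' w',c,[(a,at(p,.016,m,T)[:2].round(4)) for a,p in blobs(i,c,120)])
E
python3 chk.py
```

```text
time: 10.5
eef_pos: [0.5422, 0.1798, 0.268]
orientation: [179.9, 0.4, 5.0]
contact_force: [0.5, 0.0, 0.3]
width: 0.431
grip_force: 0.0
time: 11.3
eef_pos: [0.5435, -0.2057, 0.2706]
orientation: [-180.0, 0.0, 5.0]
contact_force: [1.5, -0.4, -0.4]
width: 0.587
grip_force: 0.0
tcp [ 0.5429 -0.2122  0.2711] ax [ 0.0006 -0.0043]
red [(43, array([0.5434, 0.1848]))]
blue []
yellow [(14, array([ 0.4169, -0.3954]))]
green []
 w red []
 w blue [(1047, array([ 0.6075, -0.2099]))]
 w yellow [(849, array([ 0.5383, -0.258 ]))]
 w green [(919, array([ 0.5296, -0.3583]))]
```

```bash
python3 -m inch '{"dp":[[-0.3,-3,0],[-0.6,-5.4,0],[-0.6,-5.4,0],[-0.6,-5.4,-4],[-0.6,-5.4,-7],[-0.6,-5.4,-8.5],[-0.6,-5.4,-9.2],[-0.6,-5.4,-9.2]],"turn":[[0,0,0],[0,0,0],[0,0,0],[0,0,0],[0,0,0],[0,0,0],[0,0,0],[0,0,0]],"gripper":[5,5,5,5,5,5,5,5]}'
python3 -m inch '{"dp":[[0,0,0],[0,0,0],[0,0,0],[0,0,0],[0,0,0],[0,0,2],[0,0,5],[0,0,8]],"turn":[[0,0,0],[0,0,0],[0,0,0],[0,0,0],[0,0,0],[0,0,0],[0,0,0],[0,0,0]],"gripper":[2,2,2,2,2,2,2,2]}'
cat > held.py <<'E'
from h import *
import sys
P=pose();print(P.round(4)[:3,2:].tolist());i,m,T=grab('wrist');print([(a,at(p,P[2,3]-.165,m,T).round(4)) for a,p in blobs(i,sys.argv[1],1200)])
E
python3 held.py yellow
```

```text
time: 12.2
eef_pos: [0.538, -0.2572, 0.1783]
orientation: [-180.0, 0.1, 5.1]
contact_force: [-0.9, 0.5, -0.3]
width: 0.587
grip_force: 0.0
time: 13.0
eef_pos: [0.5377, -0.2578, 0.2597]
orientation: [-180.0, 0.0, 5.0]
contact_force: [0.2, -1.0, -0.2]
width: 0.326
grip_force: 29.9
[[-0.0004, 0.5377], [0.0002, -0.2578], [-1.0, 0.2597]]
[(2210, array([ 0.5368, -0.2577,  0.0947]))]
```

```bash
python3 -m inch '{"dp":[[0.2,4.8,0],[0.4,9.6,0],[0.6,14.4,0],[0.8,19.2,0],[1,24,0],[1.2,28.8,0],[1.3,33.6,0],[1.3,37.6,0]],"turn":[[0,0,0],[0,0,0],[0,0,0],[0,0,0],[0,0,0],[0,0,0],[0,0,0],[0,0,0]],"gripper":[2,2,2,2,2,2,2,2]}'
python3 -m inch '{"dp":[[0,0,0],[0,0,-2],[0,0,-3.5],[0,0,-3.5]],"turn":[[0,0,0],[0,0,0],[0,0,0],[0,0,0]],"gripper":[2,2,2,2]}'
python3 held.py yellow
```

```text
time: 13.85
eef_pos: [0.5509, 0.1206, 0.2595]
orientation: [-180.0, -0.1, 5.1]
contact_force: [1.0, 0.8, 0.2]
width: 0.326
grip_force: 22.3
time: 14.25
eef_pos: [0.5496, 0.1173, 0.2209]
orientation: [180.0, 0.3, 5.0]
contact_force: [-0.2, -1.0, -1.1]
width: 0.323
grip_force: 29.6
[[-0.0048, 0.5496], [-0.0007, 0.1173], [-1.0, 0.2209]]
[(2205, array([0.5482, 0.1173, 0.0559]))]
```

```bash
python3 -m inch '{"dp":[[0.1,0.1,-1],[0.1,0.1,-1.8],[0.1,0.1,-1.8],[0.1,0.1,-1.8],[0.1,0.1,-1.8],[0.1,0.1,-1.8],[0.1,0.1,1],[0.1,0.1,5]],"turn":[[0,0,0],[0,0,0],[0,0,0],[0,0,0],[0,0,0],[0,0,0],[0,0,0],[0,0,0]],"gripper":[2,2,2,3.8,3.8,3.8,3.8,3.8]}'
python3 -m inch '{"dp":[[0,-4.8,0],[0,-9.6,0],[0,-14.4,0],[0,-19.2,0],[0,-24,0],[0,-28.8,0],[0,-33.6,0],[0,-36,0]],"turn":[[0,0,1],[0,0,2],[0,0,3],[0,0,4],[0,0,5],[0,0,6],[0,0,7],[0,0,8]],"gripper":[5,5,5,5,5,5,5,5]}'
python3 -m inch '{"dp":[[-0.7,-4,0],[-1.4,-8,0],[-2.1,-11.6,0],[-2.1,-11.6,0],[-2.1,-11.6,0]],"turn":[[0,0,1],[0,0,2],[0,0,3],[0,0,3],[0,0,3]],"gripper":[5,5,5,5,5]}'
python3 chk.py; python3 - <<'E'
from h import *
i,m,T=grab('wrist'); cv2.imwrite('pics/w5.png',i)
E
```

```text
time: 15.1
eef_pos: [0.5506, 0.119, 0.2718]
orientation: [180.0, 0.3, 5.0]
contact_force: [1.1, -0.7, 0.6]
width: 0.442
grip_force: 0.0
time: 15.9
eef_pos: [0.5516, -0.2439, 0.2743]
orientation: [179.9, 0.0, 69.3]
contact_force: [0.8, -0.2, 0.8]
width: 0.587
grip_force: 0.0
time: 16.4
eef_pos: [0.5306, -0.3576, 0.2738]
orientation: [180.0, -0.0, 92.8]
contact_force: [-0.8, 0.7, -0.0]
width: 0.583
grip_force: 0.0
tcp [ 0.531  -0.3566  0.2737] ax [0.0001 0.0005]
red [(43, array([0.5434, 0.1848]))]
blue [(73, array([ 0.6056, -0.2082]))]
yellow [(45, array([0.55  , 0.1221])), (26, array([ 0.4132, -0.3965]))]
green [(59, array([ 0.5277, -0.3559]))]
 w red []
 w blue [(978, array([ 0.606 , -0.2149]))]
 w yellow []
 w green [(851, array([ 0.5292, -0.3582]))]
```

View pics/w5.png

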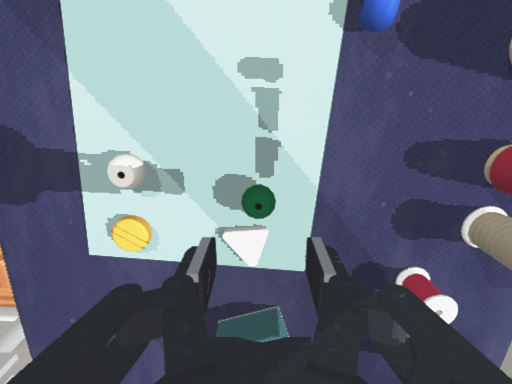

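Green is at (258,202), with the chalk clear of where the fingers will go (its top is at row 228). Blue has been knocked off the mat to (380,8).

```bash
python3 -m inch '{"dp":[[-0.15,-0.1,-4],[-0.15,-0.1,-7],[-0.15,-0.1,-8.7],[-0.15,-0.1,-9.5],[-0.15,-0.1,-9.5]],"turn":[[0,0,0],[0,0,0],[0,0,0],[0,0,0],[0,0,0]],"gripper":[5,5,5,5,5]}'
python3 -m inch '{"dp":[[0,0,0],[0,0,0],[0,0,0],[0,0,0],[0,0,0],[0,0,2],[0,0,5],[0,0,8]],"turn":[[0,0,0],[0,0,0],[0,0,0],[0,0,0],[0,0,0],[0,0,0],[0,0,0],[0,0,0]],"gripper":[2,2,2,2,2,2,2,2]}'
python3 held.py green
```

```text
time: 17.05
eef_pos: [0.5295, -0.3571, 0.1779]
orientation: [-179.9, -0.1, 93.1]
contact_force: [-0.1, 0.3, 0.1]
width: 0.585
grip_force: 0.0
time: 17.85
eef_pos: [0.5292, -0.3578, 0.2595]
orientation: [-180.0, -0.0, 93.0]
contact_force: [0.1, -0.0, 1.1]
width: 0.321
grip_force: 29.8
[[-0.0006, 0.5292], [0.0004, -0.3578], [-1.0, 0.2595]]
[(2234, array([ 0.5294, -0.3572,  0.0945]))]
```

```bash
python3 -m inch '{"dp":[[0.2,4,0],[0.5,8,0],[0.8,12,0],[1.1,16,0],[1.4,20,0],[1.7,24,0],[2,28,0],[2.3,32,0]],"turn":[[0,0,-1],[0,0,-2],[0,0,-3],[0,0,-4],[0,0,-5],[0,0,-6],[0,0,-7],[0,0,-8]],"gripper":[2,2,2,2,2,2,2,2]}'
python3 -m inch '{"dp":[[0.2,4,0],[0.4,8,0],[0.4,9.5,0],[0.4,9.5,-2],[0.4,9.5,-3.8],[0.4,9.5,-3.8],[0.4,9.5,-3.8]],"turn":[[0,0,-1],[0,0,-2],[0,0,-3],[0,0,-3],[0,0,-3],[0,0,-3],[0,0,-3]],"gripper":[2,2,2,2,2,2,2]}'
python3 held.py green
```

```text
time: 18.7
eef_pos: [0.5525, -0.0364, 0.2593]
orientation: [180.0, -0.1, 28.7]
contact_force: [0.0, 0.6, -0.8]
width: 0.319
grip_force: 29.8
time: 19.4
eef_pos: [0.5564, 0.057, 0.2209]
orientation: [-180.0, 0.0, 5.0]
contact_force: [0.2, 0.7, -0.1]
width: 0.321
grip_force: 29.8
[[-0.0005, 0.5564], [-0.0, 0.057], [-1.0, 0.2209]]
[(2230, array([0.5572, 0.0572, 0.0559]))]
```

```bash
python3 -m inch '{"dp":[[0,0,-1],[0,0,-1.8],[0,0,-1.8],[0,0,-1.8],[0,0,-1.8],[0,0,-1.8],[0,0,1],[0,0,5]],"turn":[[0,0,0],[0,0,0],[0,0,0],[0,0,0],[0,0,0],[0,0,0],[0,0,0],[0,0,0]],"gripper":[2,2,2,3.7,3.7,3.7,3.7,3.7]}'
python3 -m inch '{"dp":[[-1.5,-4.6,0],[-3,-9.2,0],[-4.5,-13.8,0],[-6,-18.4,0],[-7.5,-23,0],[-9,-27.6,0],[-10.5,-32,0],[-11.5,-36,0]],"turn":[[0,0,0],[0,0,0],[0,0,0],[0,0,0],[0,0,0],[0,0,0],[0,0,0],[0,0,0]],"gripper":[4.2,4.2,4.2,4.2,4.2,4.2,4.2,4.2]}'
python3 -m inch '{"dp":[[-2,-3.5,0],[-2,-3.5,0],[-2,-3.5,0]],"turn":[[0,0,0],[0,0,0],[0,0,0]],"gripper":[4.2,4.2,4.2]}'
python3 chk.py;python3 - <<'E'
from h import *
np.set_printoptions(suppress=True,precision=4)
i,m,T=grab('wrist'); cv2.imwrite('pics/w6.png',i)
h=cv2.cvtColor(i,cv2.COLOR_BGR2HSV); k=((h[...,1]<25)&(h[...,2]>150)|(cv2.inRange(h,(8,0,150),(40,60,255))>0)).astype(np.uint8)
n,_,st,c=cv2.connectedComponentsWithStats(k)
for j in range(1,n):
    if st[j,4]>300: print(st[j].tolist(),c[j],at(c[j],.016,m,T))
E
```

```text
time: 20.25
eef_pos: [0.5549, 0.0571, 0.2685]
orientation: [-180.0, 0.4, 5.0]
contact_force: [1.6, -0.3, 0.4]
width: 0.432
grip_force: 0.0
time: 21.05
eef_pos: [0.4402, -0.3048, 0.271]
orientation: [180.0, -0.0, 5.0]
contact_force: [0.5, -0.3, -0.6]
width: 0.492
grip_force: 0.0
time: 21.35
eef_pos: [0.4209, -0.3385, 0.2707]
orientation: [-180.0, -0.0, 4.9]
contact_force: [0.8, 0.4, -0.9]
width: 0.492
grip_force: 0.0
tcp [ 0.4214 -0.3376  0.2706] ax [0.     0.0006]
red [(43, array([0.5434, 0.1848]))]
blue [(73, array([ 0.6056, -0.2082]))]
yellow [(45, array([0.55  , 0.1221]))]
green [(12, array([0.5489, 0.0567]))]
 w red []
 w blue []
 w yellow []
 w green []
[339, 53, 53, 60, 1949] [359.3822  80.8923] [ 0.5212 -0.401   0.016 ]
[245, 185, 35, 35, 941] [261.6716 202.0553] [ 0.42   -0.3379  0.016 ]
[196, 236, 23, 44, 423] [207.0165 256.7943] [ 0.3632 -0.2935  0.016 ]
[303, 236, 23, 44, 412] [314.1869 256.551 ] [ 0.372  -0.3898  0.016 ]
[0, 308, 85, 58, 1938] [ 30.1868 333.0021] [ 0.2605 -0.1201  0.016 ]
```

View pics/w6.png

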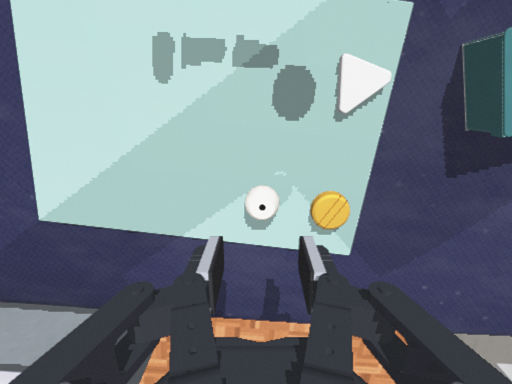

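Cream is at (262,202), and the wax at (331,210) is clear of the 42 mm opening.

```bash
python3 -m inch '{"dp":[[-0.1,0,-4],[-0.1,0,-7],[-0.1,0,-8.5],[-0.1,0,-9.2],[-0.1,0,-9.2]],"turn":[[0,0,0],[0,0,0],[0,0,0],[0,0,0],[0,0,0]],"gripper":[4.2,4.2,4.2,4.2,4.2]}'
python3 -m inch '{"dp":[[0,0,0],[0,0,0],[0,0,0],[0,0,0],[0,0,0],[0,0,2],[0,0,5],[0,0,8]],"turn":[[0,0,0],[0,0,0],[0,0,0],[0,0,0],[0,0,0],[0,0,0],[0,0,0],[0,0,0]],"gripper":[2,2,2,2,2,2,2,2]}'
python3 held.py red
```

```text
time: 22.0
eef_pos: [0.4207, -0.3372, 0.1783]
orientation: [-179.9, 0.0, 5.1]
contact_force: [-0.6, 0.2, 1.0]
width: 0.49
grip_force: 0.0
time: 22.8
eef_pos: [0.4201, -0.3376, 0.2593]
orientation: [-179.9, 0.1, 5.0]
contact_force: [1.1, -1.0, -0.0]
width: 0.321
grip_force: 29.9
[[-0.001, 0.4201], [0.0009, -0.3376], [-1.0, 0.2593]]
[]
```

```bash
python3 -m inch '{"dp":[[1,4.8,0],[2,9.6,0],[3,14.4,0],[4,19.2,0],[5,24,0],[6,28.8,0],[7,33.6,0],[7.6,37,0]],"turn":[[0,0,0],[0,0,0],[0,0,0],[0,0,0],[0,0,0],[0,0,0],[0,0,0],[0,0,0]],"gripper":[2,2,2,2,2,2,2,2]}'
python3 -m inch '{"dp":[[0.25,1.9,0],[0.25,1.9,0],[0.25,1.9,-2],[0.25,1.9,-3.8],[0.25,1.9,-3.8],[0.25,1.9,-3.8]],"turn":[[0,0,0],[0,0,0],[0,0,0],[0,0,0],[0,0,0],[0,0,0]],"gripper":[2,2,2,2,2,2]}'
python3 held.py red
```

```text
time: 23.65
eef_pos: [0.4966, 0.0349, 0.2591]
orientation: [-180.0, -0.1, 5.1]
contact_force: [-0.2, -0.5, -0.3]
width: 0.322
grip_force: 29.9
time: 24.25
eef_pos: [0.4988, 0.0504, 0.2207]
orientation: [180.0, 0.1, 5.0]
contact_force: [0.2, 0.7, -0.1]
width: 0.322
grip_force: 29.9
[[-0.0009, 0.4988], [-0.0002, 0.0504], [-1.0, 0.2207]]
[(2690, array([0.5489, 0.1644, 0.0557]))]
```

```bash
python3 -m inch '{"dp":[[0,0,-1],[0,0,-1.8],[0,0,-1.8],[0,0,-1.8],[0,0,-1.8],[0,0,-1.8],[0,0,1],[0,0,5]],"turn":[[0,0,0],[0,0,0],[0,0,0],[0,0,0],[0,0,0],[0,0,0],[0,0,0],[0,0,0]],"gripper":[2,2,2,3.7,3.7,3.7,3.7,3.7]}'
python3 -m inch '{"dp":[[0.8,-4.5,0],[1.6,-9,1],[2.4,-13.5,2],[3.2,-18,3],[4,-22,4],[5,-26,5],[5,-26,5],[5,-26,5]],"turn":[[0,0,0],[0,0,0],[0,0,0],[0,0,0],[0,0,0],[0,0,0],[0,0,0],[0,0,0]],"gripper":[4,4,4,4,4,4,4,4]}'
python3 - <<'E'
from h import *
np.set_printoptions(suppress=True,precision=4)
i,m,T=grab('wrist'); np.save('pics/w7.npy',T); cv2.imwrite('pics/w7.png',i); print(pose()[:3,3]); print([(a,p,at(p,.013,m,T)) for a,p in blobs(i,'blue',100)])
s,m,T=grab('scene'); cv2.imwrite('pics/s7.png',s)
for p in [(239,186),(254,181),(270,171),(280,164),(301,164)]: print(at(p,0,m,T))
E
```

```text
time: 25.1
eef_pos: [0.4973, 0.0512, 0.2687]
orientation: [-180.0, 0.4, 5.0]
contact_force: [0.4, -0.5, 0.7]
width: 0.434
grip_force: 0.0
time: 25.9
eef_pos: [0.5488, -0.2097, 0.3206]
orientation: [-180.0, 0.0, 4.9]
contact_force: [0.3, 0.5, -0.3]
width: 0.469
grip_force: 0.0
[ 0.5487 -0.2086  0.3201]
[(716, array([266.2039, 125.1592]), array([ 0.6059, -0.2098,  0.013 ]))]
[ 0.7391 -0.1437  0.    ]
[ 0.7229 -0.2054  0.    ]
[ 0.7286 -0.3019  0.    ]
[ 0.7365 -0.3719  0.    ]
[ 0.674  -0.4271  0.    ]
```

View pics/w7.png

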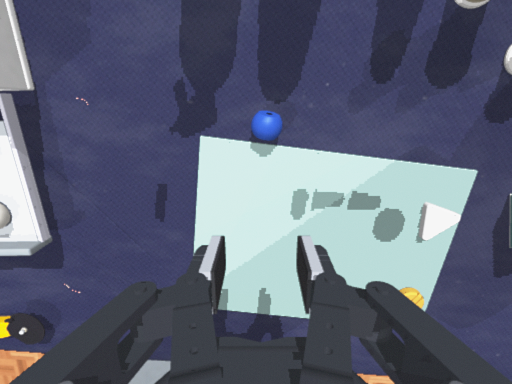

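Blue lies at (266,125), just off the mat's far edge and tipped, with its hole at (268,114). I'll check its axis.

```bash
python3 - <<'E'
from h import *
i=cv2.imread('pics/w7.png'); c=i[95:155,230:302]; cv2.imwrite('pics/w7z.png',cv2.resize(c,None,fx=8,fy=8,interpolation=cv2.INTER_CUBIC))
h=cv2.cvtColor(i,cv2.COLOR_BGR2HSV); k=cv2.inRange(h,(100,120,40),(130,255,255)); k[:,:245]=0;k[:,290:]=0;k[:105]=0;k[145:]=0
ct,_=cv2.findContours(k,0,1); ct=max(ct,key=cv2.contourArea); print(cv2.boundingRect(ct),cv2.minEnclosingCircle(ct))
E
```

```text
(251, 110, 32, 31) ((266.21429443359375, 124.69047546386719), 16.36640167236328)
```

View pics/w7z.png

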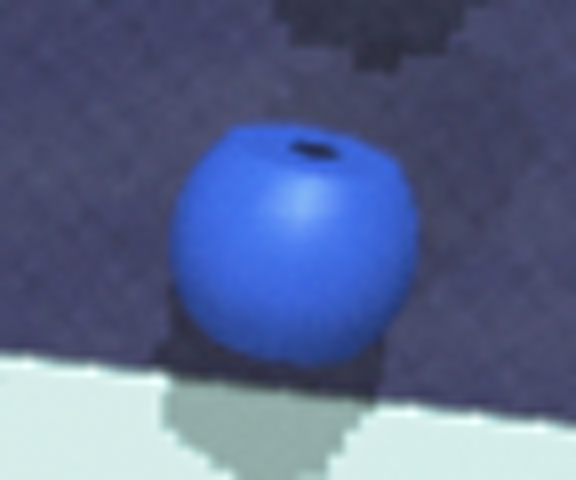

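```bash
python3 - <<'E'
from h import *
np.set_printoptions(suppress=True,precision=3)
t=cv2.imread('pics/top2.png'); m=vision.camera_model('top'); ms=vision.camera_model('scene')
for nm,pt,ps in [('brown',(299,116),(238,148)),('beige',(321,124),(254,156)),('red',(352,124),(270,152)),('white',(373,124),(281,149))]:
    o,d=ray(pt,m,m['T']); o2,d2=ray(ps,ms,ms['T'])
    s,u=np.linalg.lstsq(np.c_[d,-d2],o2-o,rcond=None)[0]; print(nm,o+s*d,o2+u*d2)
E
```

```text
brown [ 0.743 -0.147  0.148] [ 0.741 -0.149  0.147]
beige [ 0.732 -0.215  0.096] [ 0.731 -0.216  0.095]
red [ 0.736 -0.309  0.076] [ 0.736 -0.309  0.076]
white [ 0.738 -0.374  0.064] [ 0.736 -0.375  0.064]
```

Heights from two views: the beige bottle is 0.10 m tall at (0.732,-0.215) and the brown one 0.15 m at (0.742,-0.148). With the yaw turned to -5° the wrist camera clears both. I grasp blue.

```bash
python3 -m inch '{"dp":[[3,0,0],[5.7,-0.1,-2],[5.7,-0.1,-6],[5.7,-0.1,-10],[5.7,-0.1,-12],[5.7,-0.1,-13.4],[5.7,-0.1,-14],[5.7,-0.1,-14]],"turn":[[0,0,-0.6],[0,0,-1.25],[0,0,-1.25],[0,0,-1.25],[0,0,-1.25],[0,0,-1.25],[0,0,-1.25],[0,0,-1.25]],"gripper":[4.5,4.5,4.5,4.5,4.5,4.5,4.5,4.5]}'
python3 -m inch '{"dp":[[0,0,0],[0,0,0],[0,0,0],[0,0,0],[0,0,0],[0,0,2],[0,0,5],[0,0,8]],"turn":[[0,0,0],[0,0,0],[0,0,0],[0,0,0],[0,0,0],[0,0,0],[0,0,0],[0,0,0]],"gripper":[2,2,2,2,2,2,2,2]}'
python3 held.py blue
```

```text
time: 26.8
eef_pos: [0.606, -0.2092, 0.1806]
orientation: [-180.0, 0.0, -4.9]
contact_force: [0.7, -0.6, -0.9]
width: 0.525
grip_force: 0.0
time: 27.6
eef_pos: [0.6055, -0.2098, 0.2611]
orientation: [-180.0, 0.1, -5.0]
contact_force: [0.4, -0.2, 0.6]
width: 0.324
grip_force: 29.8
[[-0.0013, 0.6055], [0.0005, -0.2098], [-1.0, 0.2611]]
[(2131, array([ 0.6059, -0.2097,  0.0961]))]
```

```bash
python3 -m inch '{"dp":[[-3,-0.2,0],[-6,-0.4,0],[-9,-0.6,-1],[-12,-0.8,-1],[-15,-1,-2],[-18,-1.1,-2],[-21,-1.3,-3],[-24.5,-1.4,-4]],"turn":[[-0.07,-0.8,0],[-0.14,-1.6,0],[-0.21,-2.4,0],[-0.28,-3.2,0],[-0.35,-4,0],[-0.42,-4.8,0],[-0.5,-5.6,0],[-0.57,-6.47,0]],"gripper":[2,2,2,2,2,2,2,2]}'
python3 -m inch '{"dp":[[0,0,0],[0,0,0]],"turn":[[0,0,0],[0,0,0]],"gripper":[2,2]}'
python3 -c "
from h import *
P=pose();print(P.round(3), P[:3,3]+.165*P[:3,2], sensors.read_state()['joint_pos'].round(0))
i,m,T=grab('wrist'); print(blobs(i,'blue',800),px(P[:3,3]+.165*P[:3,2],m,T))
cv2.imwrite('pics/w8.png',i)"
```

```text
time: 28.45
eef_pos: [0.3752, -0.2273, 0.2241]
orientation: [-179.6, -49.5, -5.0]
contact_force: [-0.3, -0.3, -0.9]
width: 0.319
grip_force: 29.8
time: 28.65
eef_pos: [0.3759, -0.2281, 0.2241]
orientation: [-179.3, -49.1, -5.3]
contact_force: [-0.7, -0.4, -0.5]
width: 0.318
grip_force: 29.8
[[ 0.652 -0.084  0.753  0.376]
 [-0.061 -0.996 -0.058 -0.228]
 [ 0.756 -0.008 -0.655  0.224]
 [ 0.     0.     0.     1.   ]] [ 0.50020783 -0.23763442  0.11600429] [-52. -24. 141.  58.  42.   5.]
[(2152, array([260.73327138, 255.44098513]))] [261.17428222 256.5304112 ]
```

View pics/w8.png

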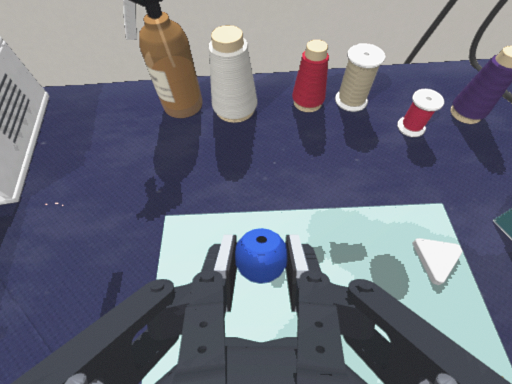

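The blue bead is held at (261,255) with its hole now facing mostly up. I lower it onto clear mat and release so it tips onto its flat.

```bash
python3 -m inch '{"dp":[[2,0,0],[4.5,0,-2],[4.5,0,-4],[4.5,0,-6],[4.5,0,-8],[4.5,0,-9],[4.5,0,-9.4],[4.5,0,-9.4]],"turn":[[0,0,0],[0,0,0],[0,0,0],[0,0,0],[0,0,0],[0,0,0],[0,0,0],[0,0,0]],"gripper":[2,2,2,2,2,2,2,2]}'
python3 -c "
from h import *
P=pose();print(P[:3,2].round(3), P[:3,3]+.165*P[:3,2], sensors.read_state()['joint_pos'].round(0))"
```

```text
time: 29.5
eef_pos: [0.4225, -0.2273, 0.1301]
orientation: [-179.3, -49.1, -5.0]
contact_force: [0.1, 0.9, 0.3]
width: 0.321
grip_force: 29.8
[ 0.754 -0.054 -0.654] [ 0.5469098  -0.23619521  0.02212585] [-46.  -0. 135.  82.  31. -20.]
```

```bash
python3 -m inch '{"dp":[[0,0,-0.2],[0,0,-0.2],[0,0,-0.2],[0,0,-0.2],[0,0,-0.2],[0,0,-0.2],[0,0,-0.2],[-1.5,0.1,1.3]],"turn":[[0,0,0],[0,0,0],[0,0,0],[0,0,0],[0,0,0],[0,0,0],[0,0,0],[0,0,0]],"gripper":[2,2.8,3.2,3.8,4.3,4.3,4.3,4.3]}' 20
python3 -m inch '{"dp":[[-1.5,0.1,1.3],[-1,0,4],[0,0,7],[3,0,10],[6,0,13],[9,0,15],[10,0,15],[10,0,15]],"turn":[[0,0,0],[0,0.8,0],[0,1.6,0],[0,2.5,0],[0,3.4,0],[0,4.3,0],[0,5.2,0],[0,6.14,0]],"gripper":[4.5,4.5,4.5,4.5,4.5,4.5,4.5,4.5]}'
python3 -m inch '{"dp":[[0,0,0],[0,0,0]],"turn":[[0,0,0],[0,0,0]],"gripper":[4.5,4.5]}'
python3 -c "
from h import *
P=pose();print(P.round(4));i,m,T=grab('wrist'); print([(a,p,at(p,.016,m,T)) for a,p in blobs(i,'blue',300)]);cv2.imwrite('pics/w9.png',i)"
```

```text
time: 30.3
eef_pos: [0.4062, -0.226, 0.1416]
orientation: [-179.1, -49.0, -5.2]
contact_force: [-0.7, 0.6, 0.2]
width: 0.506
grip_force: 0.0
time: 31.1
eef_pos: [0.5108, -0.2274, 0.2994]
orientation: [177.0, -7.0, -3.2]
contact_force: [-0.6, -0.5, -0.1]
width: 0.528
grip_force: 0.0
time: 31.3
eef_pos: [0.5063, -0.226, 0.2916]
orientation: [177.5, -6.9, -3.2]
contact_force: [0.4, 0.4, 0.1]
width: 0.527
grip_force: 0.0
[[ 0.9913 -0.0603  0.1171  0.5063]
 [-0.0548 -0.9973 -0.0498 -0.226 ]
 [ 0.1197  0.043  -0.9919  0.2916]
 [ 0.      0.      0.      1.    ]]
[(699, array([256.41773963, 188.35622318]), array([ 0.54191351, -0.23600478,  0.016     ]))]
```

View pics/w9.png

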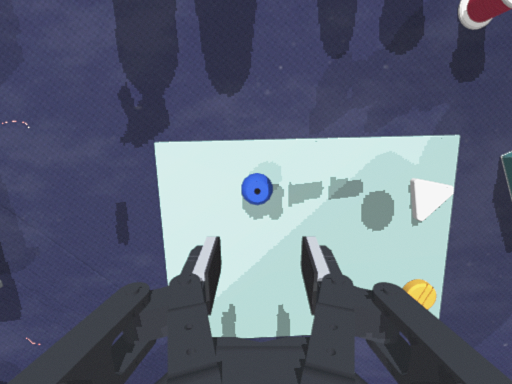

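Blue now stands upright at (257,188). I'll compute the rotation that squares the tool up again.

```bash
python3 -c "
from h import *
P=pose();print(P[:3,3],(R.from_euler('xyz',[180,0,5.4],degrees=True)*R.from_matrix(P[:3,:3]).inv()).as_rotvec(degrees=True)/8)"
```

```text
[ 0.5055836  -0.22610881  0.29129121] [0.29210045 0.86333359 1.09472056]
```

```bash
python3 -m inch '{"dp":[[1.8,-0.5,0],[3.6,-1,-1],[3.6,-1,-2],[3.6,-1,-2],[3.6,-1,-2]],"turn":[[0.15,0.43,0.55],[0.29,0.86,1.09],[0.29,0.86,1.09],[0.29,0.86,1.09],[0.29,0.86,1.09]],"gripper":[4.5,4.5,4.5,4.5,4.5]}'
python3 chk.py
```

```text
time: 31.85
eef_pos: [0.5409, -0.2364, 0.2721]
orientation: [179.9, 0.0, 5.2]
contact_force: [0.0, -0.9, -0.0]
width: 0.527
grip_force: 0.0
tcp [ 0.5412 -0.2364  0.273 ] ax [ 0.0004 -0.0025]
red [(43, array([0.5434, 0.1848]))]
blue []
yellow [(45, array([0.55  , 0.1221]))]
green [(20, array([0.5521, 0.0583]))]
 w red []
 w blue [(827, array([ 0.5422, -0.2361]))]
 w yellow []
 w green []
```

```bash
python3 -m inch '{"dp":[[0.1,0,-4],[0.1,0,-7],[0.1,0,-8.5],[0.1,0,-9.4],[0.1,0,-9.4]],"turn":[[0,0,0],[0,0,0],[0,0,0],[0,0,0],[0,0,0]],"gripper":[4.5,4.5,4.5,4.5,4.5]}' 30
python3 -m inch '{"dp":[[0,0,0],[0,0,0],[0,0,0],[0,0,0],[0,0,0],[0,0,2],[0,0,5],[0,0,8]],"turn":[[0,0,0],[0,0,0],[0,0,0],[0,0,0],[0,0,0],[0,0,0],[0,0,0],[0,0,0]],"gripper":[2,2,2,2,2,2,2,2]}'
python3 held.py blue
```

```text
time: 32.45
eef_pos: [0.5431, -0.2365, 0.1787]
orientation: [179.9, 0.1, 5.3]
contact_force: [-0.3, 0.4, 0.5]
width: 0.524
grip_force: 0.0
time: 33.25
eef_pos: [0.543, -0.2364, 0.2597]
orientation: [179.9, 0.1, 5.4]
contact_force: [0.6, -0.5, -0.0]
width: 0.324
grip_force: 29.8
[[-0.0016, 0.543], [-0.0022, -0.2364], [-1.0, 0.2597]]
[(2175, array([ 0.5411, -0.2367,  0.0947]))]
```

```bash
python3 -m inch '{"dp":[[-0.6,4.8,0],[-1.2,9.6,0],[-1.9,14.4,0],[-2.6,19.2,0],[-3.2,24,0],[-3.9,28.8,0],[-4.5,33.6,0],[-5.1,38,0]],"turn":[[0,0,0],[0,0,0],[0,0,0],[0,0,0],[0,0,0],[0,0,0],[0,0,0],[0,0,0]],"gripper":[2,2,2,2,2,2,2,2]}'
python3 -m inch '{"dp":[[-0.4,3.1,0],[-0.4,3.1,0],[-0.4,3.1,-2],[-0.4,3.1,-3.8],[-0.4,3.1,-3.8],[-0.4,3.1,-3.8]],"turn":[[0,0,0],[0,0,0],[0,0,0],[0,0,0],[0,0,0],[0,0,0]],"gripper":[2,2,2,2,2,2]}'
python3 held.py blue
```

```text
time: 34.1
eef_pos: [0.4918, 0.1455, 0.2596]
orientation: [179.9, -0.0, 5.4]
contact_force: [1.0, -0.1, 0.4]
width: 0.316
grip_force: 29.9
time: 34.7
eef_pos: [0.4884, 0.1739, 0.2212]
orientation: [179.8, 0.1, 5.3]
contact_force: [0.8, 0.1, -0.2]
width: 0.322
grip_force: 29.9
[[-0.0013, 0.4884], [-0.003, 0.1739], [-1.0, 0.2212]]
[(2150, array([0.4866, 0.1734, 0.0562]))]
```

```bash
python3 -m inch '{"dp":[[0,0.1,-1],[0,0.1,-1.8],[0,0.1,-1.8],[0,0.1,-1.8],[0,0.1,-1.8],[0,0.1,-1.8],[0,0.1,1],[0,0.1,5]],"turn":[[0,0,0],[0,0,0],[0,0,0],[0,0,0],[0,0,0],[0,0,0],[0,0,0],[0,0,0]],"gripper":[2,2,2,3.7,3.7,3.7,3.7,3.7]}'
python3 -m inch '{"dp":[[0,-1,4],[2,-3,8],[4,-5,12],[5.7,-6.5,13],[5.7,-6.5,13],[5.7,-6.5,13]],"turn":[[0,0,0],[0,0,0],[0,0,0],[0,0,0],[0,0,0],[0,0,0]],"gripper":[3.7,3.7,3.7,3.7,3.7,3.7]}'
python3 - <<'E'
from h import *
i,m,T=grab('wrist'); cv2.imwrite('pics/w10.png',i); np.save('pics/w10.npy',T); print(pose().round(4))
for c in HSV: print(c,[(a,at(p,.037,m,T).round(4)) for a,p in blobs(i,c,150)])
E
```

```text
time: 35.55
eef_pos: [0.4868, 0.1751, 0.2691]
orientation: [179.8, 0.4, 5.4]
contact_force: [1.2, 0.9, -0.0]
width: 0.439
grip_force: 0.0
time: 36.15
eef_pos: [0.5452, 0.1103, 0.4006]
orientation: [179.9, 0.1, 5.3]
contact_force: [-0.2, 0.4, -0.9]
width: 0.436
grip_force: 0.0
[[ 0.9956  0.0933 -0.0029  0.5447]
 [ 0.0933 -0.9956 -0.0026  0.1107]
 [-0.0031  0.0024 -1.      0.3998]
 [ 0.      0.      0.      1.    ]]
red [(419, array([0.5445, 0.1801, 0.037 ]))]
blue [(366, array([0.4873, 0.1743, 0.037 ]))]
yellow [(409, array([0.5507, 0.1187, 0.037 ])), (645, array([0.3533, 0.1118, 0.037 ]))]
green [(432, array([0.5569, 0.0573, 0.037 ]))]
```

View pics/w10.png

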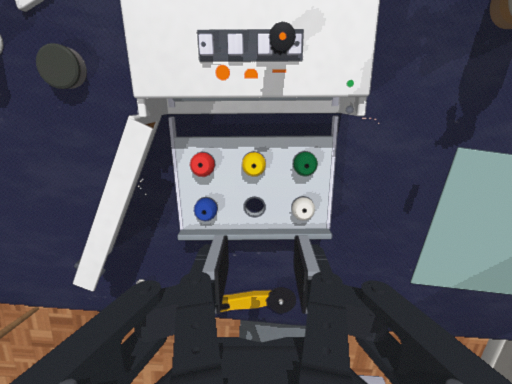

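All five beads are seated upright in their cups, with cup 2 empty. The knob's orange dot is at (283,37). I'll triangulate the knob top from this view and the first one.

```bash
python3 - <<'E'
from h import *
np.set_printoptions(suppress=True,precision=4)
m=vision.camera_model('wrist'); L=[]
for n in ('w1','w10'):
    i=cv2.imread(f'pics/{n}.png'); T=np.load(f'pics/{n}.npy'); h=cv2.cvtColor(i,cv2.COLOR_BGR2HSV); k=cv2.inRange(h,(5,150,100),(16,255,255)); k[72:]=0;k[:,:250]=0;k[:,330:]=0
    c=cv2.connectedComponentsWithStats(k); j=1+np.argmax(c[2][1:,4]); p=c[3][j]; print(n,p,c[2][j,4]); L.append((p,T))
mt=vision.camera_model('top')
A=[];b=[]
for p,T in L:
    o,d=ray(p,m,T); d/=np.linalg.norm(d); M=np.eye(3)-np.outer(d,d); A.append(M); b.append(M@o)
print(np.linalg.lstsq(np.vstack(A),np.hstack(b),rcond=None)[0])
for z in(.115,.125,.135): print(z,[at(p,z,m,T)[:2] for p,T in L])
E
```

```text
w1 [299.0667  58.4444] 45
w10 [282.14  35.7 ] 50
[0.6722 0.1052 0.1281]
0.115 [array([0.6739, 0.1037]), array([0.6746, 0.1045])]
0.125 [array([0.6726, 0.1048]), array([0.6727, 0.1051])]
0.135 [array([0.6713, 0.1059]), array([0.6708, 0.1056])]
```

```bash
python3 -m inch '{"dp":[[4.5,-0.2,0],[9,-0.4,0],[12.7,-0.6,0],[12.7,-0.6,-4],[12.7,-0.6,-8],[12.7,-0.6,-11],[12.7,-0.6,-12.4],[12.7,-0.6,-12.4]],"turn":[[0,0,0],[0,0,0],[0,0,0],[0,0,0],[0,0,0],[0,0,0],[0,0,0],[0,0,0]],"gripper":[4,4,4,4,4,4,4,4]}'
python3 -c "
from h import *
P=pose();print(P[:3,3]);i,m,T=grab('wrist');cv2.imwrite('pics/w11.png',i)"
python3 -m inch '{"dp":[[0,0,0],[0,0,0],[0,0,0],[0,0,0],[0,0,0],[0,0,0]],"turn":[[0,0,0],[0,0,0],[0,0,0],[0,0,0],[0,0,0],[0,0,0]],"gripper":[1,1,1,1,1,1]}' 40
```

```text
time: 37.0
eef_pos: [0.6705, 0.1051, 0.2731]
orientation: [179.9, 0.4, 5.4]
contact_force: [0.1, -0.3, -0.8]
width: 0.465
grip_force: 0.0
[0.67049018 0.10511165 0.27307011]
time: 37.65
eef_pos: [0.6732, 0.1045, 0.28]
orientation: [179.9, -0.2, 5.4]
contact_force: [-1.0, 0.5, 7.3]
width: 0.18
grip_force: 39.3
```

View pics/w11.png

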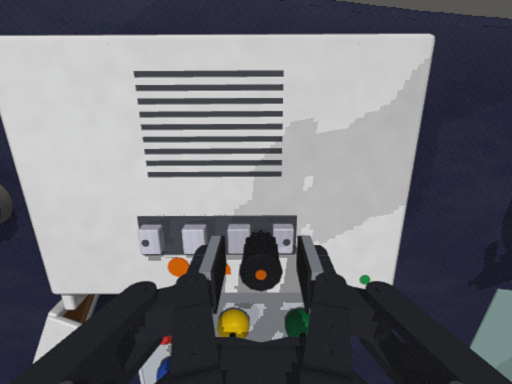

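The knob (260,262) is between the pads and is gripped. Now I lift it.

```bash
python3 -m inch '{"dp":[[0,0,0.5],[0,0,1],[0,0,1.5],[0,0,2],[0,0,2],[0,0,2]],"turn":[[0,0,0],[0,0,0],[0,0,0],[0,0,0],[0,0,0],[0,0,0]],"gripper":[1,1,1,1,1,1]}'
python3 -c "
from h import *
P=pose();print(P[:3,3]);i,m,T=grab('wrist');h=cv2.cvtColor(i,cv2.COLOR_BGR2HSV); k=cv2.inRange(h,(5,150,100),(16,255,255)); 
c=cv2.connectedComponentsWithStats(k); print(c[2][1:],c[3][1:].round(1))"
```

```text
time: 38.25
eef_pos: [0.673, 0.1045, 0.298]
orientation: [179.9, -0.1, 5.4]
contact_force: [6.6, 0.7, -0.4]
width: 0.181
grip_force: 39.0
[0.6730171  0.10446637 0.29804292]
[[179 245  18  16 229]
 [216 249   4  10  26]
 [256 268  11  10  84]] [[187.2 252.4]
 [217.3 253.6]
 [260.8 272.7]]
```

```bash
python3 -m inch '{"dp":[[-0.1,1,0],[-0.2,2.1,0],[-0.3,3.2,0],[-0.4,4.2,0],[-0.5,5.2,0],[-0.5,5.2,0],[-0.5,5.2,0]],"turn":[[0,0,0],[0,0,0],[0,0,0],[0,0,0],[0,0,0],[0,0,0],[0,0,0]],"gripper":[1,1,1,1,1,1,1]}'
python3 -m inch '{"dp":[[0,0,-0.5],[0,0,-1],[0,0,-1.3],[0,0,-1.6],[0,0,-1.6]],"turn":[[0,0,0],[0,0,0],[0,0,0],[0,0,0],[0,0,0]],"gripper":[1,1,1,1,1]}'
python3 held.py red
```

```text
time: 39.0
eef_pos: [0.6679, 0.1568, 0.2976]
orientation: [179.9, -0.1, 5.4]
contact_force: [7.3, 1.9, -0.4]
width: 0.183
grip_force: 39.0
time: 39.5
eef_pos: [0.668, 0.1563, 0.2808]
orientation: [179.8, -0.1, 5.3]
contact_force: [7.2, 2.7, -1.0]
width: 0.179
grip_force: 39.0
[[0.0017, 0.668], [-0.0025, 0.1563], [-1.0, 0.2808]]
[]
```

```bash
python3 -m inch '{"dp":[[0,0,0],[0,0,0],[0,0,0],[0,0,0],[0,0,3],[0,0,7],[0,0,10],[0,0,12]],"turn":[[0,0,0],[0,0,0],[0,0,0],[0,0,0],[0,0,0],[0,0,0],[0,0,0],[0,0,0]],"gripper":[4,4,4,4,4,4,4,4]}' 20
python3 -m inch '{"dp":[[-4,-1,0],[-8,-2.5,0],[-12.3,-4.6,0],[-12.3,-4.6,0],[-12.3,-4.6,0]],"turn":[[0,0,0],[0,0,0],[0,0,0],[0,0,0],[0,0,0]],"gripper":[0,0,0,0,0]}'
python3 - <<'E'
from h import *
np.set_printoptions(suppress=True,precision=4)
i,m,T=grab('wrist'); cv2.imwrite('pics/w12.png',i); np.save('pics/w12.npy',T); print(pose()[:3,3])
h=cv2.cvtColor(i,cv2.COLOR_BGR2HSV); k=cv2.inRange(h,(5,150,100),(16,255,255)); c=cv2.connectedComponentsWithStats(k)
for s,p in zip(c[2][1:],c[3][1:]):
    if p[1]<100: print(s,p,at(p,.128,m,T),at(p,.088,m,T))
E
```

```text
time: 40.35
eef_pos: [0.6675, 0.1565, 0.4045]
orientation: [179.9, -0.1, 5.4]
contact_force: [0.8, 0.1, 0.0]
width: 0.468
grip_force: 0.0
time: 40.85
eef_pos: [0.5434, 0.1101, 0.4011]
orientation: [179.9, 0.0, 5.3]
contact_force: [1.4, 0.8, 0.2]
width: -0.001
grip_force: 0.0
[0.5445 0.1104 0.4018]
[212  30   7   8  49] [214.9388  33.6939] [0.6672 0.1561 0.128 ] [0.6743 0.1624 0.088 ]
[216  63  13  15 155] [222.1935  70.2323] [0.6421 0.1493 0.128 ] [0.6451 0.1545 0.088 ]
[245  67  13   9 100] [250.76  71.5 ] [0.6433 0.1268 0.128 ] [0.6465 0.1282 0.088 ]
[273  68  13   2  26] [279.   68.5] [0.6476 0.1048 0.128 ] [0.6515 0.1026 0.088 ]
```

View pics/w12.png

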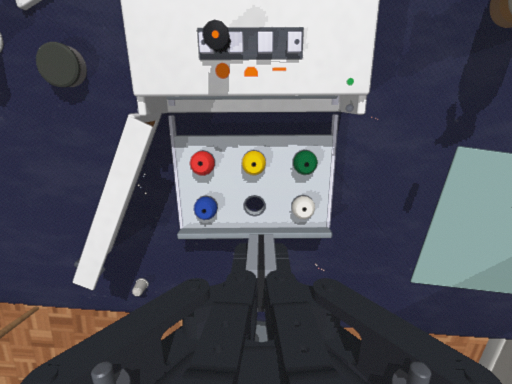

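The knob stands in the full-disc notch at (215,34), fully down judging by its parallax, and the beads are undisturbed. Next I push the tray home with closed fingers on the lip's outer face.

```bash
python3 -m inch '{"dp":[[-4.5,-0.1,0],[-9,-0.2,0],[-12.2,-0.5,0],[-12.2,-0.5,-4],[-12.2,-0.5,-9],[-12.2,-0.5,-14],[-12.2,-0.5,-18],[-12.2,-0.5,-20.2]],"turn":[[0,0,0],[0,0,0],[0,0,0],[0,0,0],[0,0,0],[0,0,0],[0,0,0],[0,0,0]],"gripper":[0,0,0,0,0,0,0,0]}'
python3 -m inch '{"dp":[[0.4,0,0],[0.9,0.1,0],[1.3,0.1,0],[1.7,0.15,0],[2.1,0.2,0],[2.6,0.25,0],[3.2,0.3,0],[3.8,0.35,0]],"turn":[[0,0,0],[0,0,0],[0,0,0],[0,0,0],[0,0,0],[0,0,0],[0,0,0],[0,0,0]],"gripper":[0,0,0,0,0,0,0,0]}'
python3 -c "
from h import *
print(pose()[:3,3])"
```

```text
time: 41.7
eef_pos: [0.4222, 0.1057, 0.1961]
orientation: [179.8, 0.2, 5.4]
contact_force: [-0.7, -0.4, 0.7]
width: 0.001
grip_force: 0.0
time: 42.5
eef_pos: [0.4608, 0.109, 0.1992]
orientation: [179.9, 0.0, 5.4]
contact_force: [-1.4, -0.4, 0.6]
width: 0.002
grip_force: 0.7
[0.4608058  0.10902105 0.19916692]
```

```bash
python3 -m inch '{"dp":[[0.7,0.07,0],[1.4,0.14,0],[2.1,0.2,0],[2.8,0.28,0],[3.5,0.34,0],[4.2,0.41,0],[4.9,0.48,0],[5.6,0.55,0]],"turn":[[0,0,0],[0,0,0],[0,0,0],[0,0,0],[0,0,0],[0,0,0],[0,0,0],[0,0,0]],"gripper":[0,0,0,0,0,0,0,0]}'
python3 -m inch '{"dp":[[0.7,0.07,0],[1.4,0.14,0],[2.1,0.2,0],[2.8,0.28,0],[3.5,0.34,0],[4.2,0.41,0],[4.8,0.47,0],[5.3,0.52,0]],"turn":[[0,0,0],[0,0,0],[0,0,0],[0,0,0],[0,0,0],[0,0,0],[0,0,0],[0,0,0]],"gripper":[0,0,0,0,0,0,0,0]}'
python3 -c "
from h import *
print(pose()[:3,3])"
```

```text
time: 43.3
eef_pos: [0.5169, 0.1145, 0.199]
orientation: [179.9, 0.1, 5.4]
contact_force: [-2.0, 0.5, 1.5]
width: -0.001
grip_force: 0.7
time: 44.1
eef_pos: [0.5699, 0.1197, 0.199]
orientation: [179.8, 0.0, 5.4]
contact_force: [-1.5, -0.3, 1.7]
width: -0.001
grip_force: 0.7
[0.56988093 0.11970665 0.19901605]
```

```bash
python3 -m inch '{"dp":[[0.4,0.04,0],[0.8,0.08,0],[1.2,0.12,0],[1.6,0.16,0],[2,0.2,0],[2.3,0.23,0],[2.6,0.26,0],[2.8,0.28,0]],"turn":[[0,0,0],[0,0,0],[0,0,0],[0,0,0],[0,0,0],[0,0,0],[0,0,0],[0,0,0]],"gripper":[0,0,0,0,0,0,0,0]}'
python3 -m inch '{"dp":[[0.15,0,0],[0.3,0.03,0],[0.3,0.03,0]],"turn":[[0,0,0],[0,0,0],[0,0,0]],"gripper":[0,0,0]}'
python3 -c "
from h import *
print(pose()[:3,3])"
```

```text
time: 44.9
eef_pos: [0.5976, 0.1224, 0.199]
orientation: [179.8, 0.0, 5.4]
contact_force: [-1.7, -0.6, 1.3]
width: 0.002
grip_force: 0.6
time: 45.2
eef_pos: [0.5996, 0.1227, 0.1989]
orientation: [179.8, 0.2, 5.4]
contact_force: [-8.4, -1.1, 6.1]
width: 0.002
grip_force: 4.1
[0.59962009 0.12265053 0.19891325]
```

```bash
python3 -m inch '{"dp":[[0.15,0.01,0],[0.3,0.03,0],[0.3,0.03,0]],"turn":[[0,0,0],[0,0,0],[0,0,0]],"gripper":[0,0,0]}'
python3 -c "
from h import *
P=pose();print(P[:3,3]);"
```

```text
time: 45.5
eef_pos: [0.6008, 0.1229, 0.1984]
orientation: [179.8, 0.6, 5.4]
contact_force: [-21.4, -2.5, 15.5]
width: 0.004
grip_force: 11.2
[0.60075788 0.12288407 0.19839588]
```

The tray is against its stop. I back off, rise, and measure the door.

```bash
python3 -m inch '{"dp":[[-1,-0.1,0],[-4,-0.4,0],[-6,-0.4,2],[-6,0,6],[-6,0,10],[-6,0,14],[-6,0,18],[-6,0,20]],"turn":[[0,0,0],[0,0,0],[0,0,0],[0,0,0],[0,0,0],[0,0,0],[0,0,0],[0,0,0]],"gripper":[0,0,0,0,0,0,0,0]}'
python3 -m inch '{"dp":[[0,0,0],[0,0,0]],"turn":[[0,0,0],[0,0,0]],"gripper":[0,0]}'
python3 - <<'E'
from h import *
np.set_printoptions(suppress=True,precision=4)
i,m,T=grab('wrist'); cv2.imwrite('pics/w13.png',i); np.save('pics/w13.npy',T); print(pose()[:3,3])
t,_,_=grab('top'); cv2.imwrite('pics/top13.png',t)
k=cv2.inRange(cv2.cvtColor(i,cv2.COLOR_BGR2HSV),(0,0,150),(180,60,255)); c,_=cv2.findContours(k[90:320,50:200],0,1)
c=max(c,key=cv2.contourArea)+[50,90]; b=cv2.boxPoints(cv2.minAreaRect(c)); print(b); [print(at(p,.087,m,T)) for p in b]
E
```

```text
time: 46.3
eef_pos: [0.5441, 0.1231, 0.4042]
orientation: [179.9, -0.3, 5.4]
contact_force: [0.1, -0.9, 0.0]
width: 0.001
grip_force: 0.0
time: 46.5
eef_pos: [0.5435, 0.123, 0.3993]
orientation: [179.8, -0.0, 5.4]
contact_force: [-0.7, -0.1, -0.2]
width: 0.002
grip_force: 0.0
[0.5432 0.123  0.398 ]
[[ 81.7216 284.6526]
 [147.6058  96.412 ]
 [172.7283 105.2049]
 [106.8441 293.4454]]
[0.3982 0.3194 0.087 ]
[0.6162 0.236  0.087 ]
[0.6105 0.2125 0.087 ]
[0.3884 0.291  0.087 ]
```

View pics/w13.png

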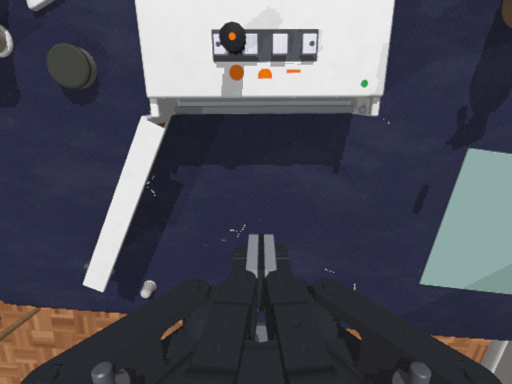

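```bash
python3 - <<'E'
from h import *
np.set_printoptions(suppress=True,precision=4)
m=vision.camera_model('wrist');T=np.load('pics/w13.npy'); q={}
for n,p,z in [('hingeOut',(143,117),.087),('hingeIn',(166,124),.087),('freeIn',(105,290),.087),('freeOut',(84,284),.087),('thTop',(148,284),.022),('thBot',(148,297),0.0),('lip',(265,104),.045),('dr',(345,104),.045)]: q[n]=at(p,z,m,T); print(n,q[n])
H=np.array([.597,.234]); psi=np.radians(5.6); 
print('th dist',np.linalg.norm(q['thTop'][:2]-H))
d=q['freeOut'][:2]-q['hingeOut'][:2]; print('len',np.linalg.norm(d),'ang',np.degrees(np.arctan2(d[1],d[0])))
d=q['freeIn'][:2]-q['hingeIn'][:2]; print('ang',np.degrees(np.arctan2(d[1],d[0])))
mt=vision.camera_model('top'); print(at((162,259),.02,mt,mt['T']))
E
```

```text
hingeOut [0.5969 0.241  0.087 ]
hingeIn [0.5923 0.2191 0.087 ]
freeIn [0.3931 0.2928 0.087 ]
freeOut [0.3993 0.3166 0.087 ]
thTop [0.3558 0.2677 0.022 ]
thBot [0.3146 0.2771 0.    ]
lip [0.6191 0.1245 0.045 ]
dr [0.6274 0.0375 0.045 ]
th dist 0.24350124589990868
len 0.21151834766176894 ang 159.05174113449416
ang 159.68557226463486
[0.3364 0.2716 0.02  ]
```

```bash
python3 -m inch '{"dp":[[-2,4.5,0],[-4,9,0],[-6,13.5,0],[-8,18,0],[-8.9,21.4,0],[-8.9,21.4,-4],[-8.9,21.4,-8],[-8.9,21.4,-11]],"turn":[[0,0,0],[0,0,0],[0,0,0],[0,0,0],[0,0,0],[0,0,0],[0,0,0],[0,0,0]],"gripper":[0,0,0,0,0,0,0,0]}'
python3 -m inch '{"dp":[[0,0,-3],[0,0,-6],[0,0,-7],[0,0,-7]],"turn":[[0,0,0],[0,0,0],[0,0,0],[0,0,0]],"gripper":[0,0,0,0]}'
python3 - <<'E'
from h import *
np.set_printoptions(suppress=True,precision=2)
p=pose()[:3,3]; print(p); H=np.array([.597,.234]); rho=.17
for f in list(range(160,270,6))+[271,273,275.6]:
    a=np.radians(f); u=np.array([np.cos(a),np.sin(a)]); n=np.array([np.sin(a),-np.cos(a)])
    psi=np.radians(5.4); nx=abs(n@[np.cos(psi),np.sin(psi)]); ny=abs(n@[-np.sin(psi),np.cos(psi)])
    s=.010+.011*nx+.0145*ny-.0; print(f,(100*(H+rho*u+s*n-p[:2])))
E
```

```text
time: 47.4
eef_pos: [0.4527, 0.3368, 0.2845]
orientation: [179.7, 0.3, 5.4]
contact_force: [-0.2, -0.3, -0.8]
width: 0.001
grip_force: 0.0
time: 47.8
eef_pos: [0.453, 0.3362, 0.2161]
orientation: [179.7, 0.4, 5.4]
contact_force: [-0.0, 0.1, -0.8]
width: 0.002
grip_force: 0.0
[0.45 0.34 0.22]
160 [-0.62 -1.79]
166 [-1.43 -3.46]
172 [-2.06 -5.21]
178 [-2.5  -7.05]
184 [-2.73 -8.94]
190 [ -2.78 -10.68]
196 [ -2.67 -12.38]
202 [ -2.38 -14.08]
208 [ -1.91 -15.76]
214 [ -1.26 -17.41]
220 [ -0.44 -18.99]
226 [  0.56 -20.49]
232 [  1.73 -21.9 ]
238 [  3.05 -23.18]
244 [  4.52 -24.32]
250 [  6.13 -25.3 ]
256 [  7.84 -26.11]
262 [  9.65 -26.72]
268 [ 11.53 -27.13]
271 [ 12.49 -27.26]
273 [ 13.13 -27.31]
275.6 [ 13.96 -27.34]
```

```bash
python3 -m inch '{"dp":[[-0.3,-0.9,0],[-0.6,-1.8,0],[-1,-2.6,0],[-1.4,-3.5,0],[-1.75,-4.3,0],[-2.05,-5.2,0],[-2.3,-6.1,0],[-2.5,-7.05,0]],"turn":[[0,0,0],[0,0,0],[0,0,0],[0,0,0],[0,0,0],[0,0,0],[0,0,0],[0,0,0]],"gripper":[0,0,0,0,0,0,0,0]}'
python3 -m inch '{"dp":[[-0.15,-1,0],[-0.23,-1.9,0],[-0.27,-2.75,0],[-0.28,-3.6,0],[-0.25,-4.5,0],[-0.17,-5.3,0],[-0.05,-6.2,0],[0.12,-7.05,0]],"turn":[[0,0,0],[0,0,0],[0,0,0],[0,0,0],[0,0,0],[0,0,0],[0,0,0],[0,0,0]],"gripper":[0,0,0,0,0,0,0,0]}'
python3 -c "
from h import *
print(pose()[:3,3])"
```

```text
time: 48.6
eef_pos: [0.4291, 0.2658, 0.2191]
orientation: [179.9, 0.0, 5.4]
contact_force: [0.3, 0.4, 1.6]
width: 0.001
grip_force: 0.5
time: 49.4
eef_pos: [0.4307, 0.1953, 0.2191]
orientation: [179.8, 0.1, 5.4]
contact_force: [-0.4, 0.4, 0.4]
width: -0.001
grip_force: 0.3
[0.43065488 0.1953325  0.21905275]
```

```bash
python3 -m inch '{"dp":[[0.2,-0.85,0],[0.47,-1.68,0],[0.78,-2.5,0],[1.12,-3.33,0],[1.5,-4.15,0],[1.94,-4.91,0],[2.4,-5.7,0],[2.94,-6.41,0]],"turn":[[0,0,0],[0,0,0],[0,0,0],[0,0,0],[0,0,0],[0,0,0],[0,0,0],[0,0,0]],"gripper":[0,0,0,0,0,0,0,0]}'
python3 -m inch '{"dp":[[0.55,-0.75,0],[1.17,-1.41,0],[1.8,-2.1,0],[2.49,-2.69,0],[3.2,-3.3,0],[3.96,-3.83,0],[4.75,-4.35,0],[5.57,-4.81,0]],"turn":[[0,0,0],[0,0,0],[0,0,0],[0,0,0],[0,0,0],[0,0,0],[0,0,0],[0,0,0]],"gripper":[0,0,0,0,0,0,0,0]}'
python3 -m inch '{"dp":[[0.85,-0.42,0],[1.71,-0.81,0],[2.6,-1.1,0],[3.5,-1.4,0],[4.4,-1.65,0],[5.1,-1.8,0],[5.1,-1.8,0]],"turn":[[0,0,0],[0,0,0],[0,0,0],[0,0,0],[0,0,0],[0,0,0],[0,0,0]],"gripper":[0,0,0,0,0,0,0]}'
python3 - <<'E'
from h import *
print(pose()[:3,3]); t,m,T=grab('top'); s,_,_=grab('scene')
a=cv2.resize(t[98:258,140:254],None,fx=3.4,fy=3.4,interpolation=cv2.INTER_CUBIC); b=cv2.resize(s[150:310,120:260],None,fx=2.9,fy=2.9,interpolation=cv2.INTER_CUBIC)
c=np.zeros((550,800,3),np.uint8); c[:a.shape[0],:a.shape[1]]=a; c[:b.shape[0],390:390+b.shape[1]]=b; cv2.imwrite('pics/d1.png',c)
E
```

```text
time: 50.2
eef_pos: [0.4603, 0.1313, 0.219]
orientation: [179.8, 0.1, 5.4]
contact_force: [0.5, 1.1, 0.5]
width: 0.002
grip_force: 0.2
time: 51.0
eef_pos: [0.5163, 0.0834, 0.219]
orientation: [179.8, 0.1, 5.4]
contact_force: [-0.1, -0.0, 0.0]
width: 0.001
grip_force: 0.0
time: 51.7
eef_pos: [0.5676, 0.0656, 0.2192]
orientation: [179.8, 0.0, 5.3]
contact_force: [0.1, 0.3, 0.4]
width: 0.001
grip_force: 0.0
[0.56757275 0.06562378 0.21919617]
```

View pics/d1.png

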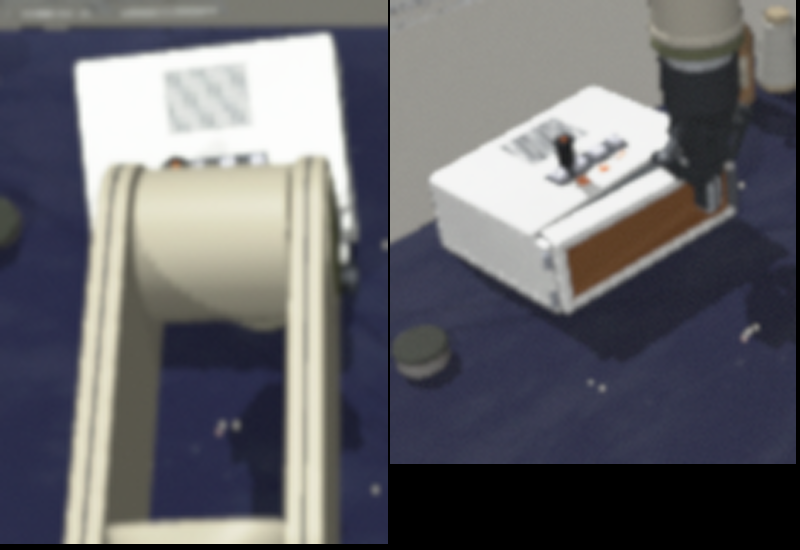

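The scene view shows the door nearly shut, with a gap at its top edge and the fingers at its free end. I push on through the catch.

```bash
python3 -m inch '{"dp":[[0.4,0,0],[0.8,0,0],[1.2,0,0],[1.5,0,0],[1.8,0,0],[2,0,0],[2,0,0]],"turn":[[0,0,0],[0,0,0],[0,0,0],[0,0,0],[0,0,0],[0,0,0],[0,0,0]],"gripper":[0,0,0,0,0,0,0]}'
python3 -m inch '{"dp":[[0.2,0,0],[0.4,0,0],[0.4,0,0]],"turn":[[0,0,0],[0,0,0],[0,0,0]],"gripper":[0,0,0]}'
```

```text
time: 52.5
eef_pos: [0.5867, 0.0659, 0.219]
orientation: [179.8, 0.1, 5.4]
contact_force: [-0.9, -0.3, 0.8]
width: 0.001
grip_force: 0.0
time: 52.8
eef_pos: [0.5911, 0.0658, 0.2192]
orientation: [179.8, -0.0, 5.4]
contact_force: [0.1, -1.1, -0.2]
width: -0.006
grip_force: 0.0
```

```bash
python3 -m inch '{"dp":[[0.2,0,0],[0.4,0,0],[0.4,0,0]],"turn":[[0,0,0],[0,0,0],[0,0,0]],"gripper":[0,0,0]}'
```

```text
time: 53.1
eef_pos: [0.5935, 0.0658, 0.2186]
orientation: [179.9, 0.3, 5.4]
contact_force: [-11.2, -1.7, 6.8]
width: -0.001
grip_force: 0.1
```

```bash
python3 -m inch '{"dp":[[0.1,0,0],[0.2,0,0],[0.2,0,0]],"turn":[[0,0,0],[0,0,0],[0,0,0]],"gripper":[0,0,0]}'
python3 -m inch '{"dp":[[-0.5,0,0],[-2,0,0],[-5,0,0],[-8,0,0],[-8,0,4],[-8,0,8],[-8,0,13],[-8,0,18]],"turn":[[0,0,0],[0,0,0],[0,0,0],[0,0,0],[0,0,0],[0,0,0],[0,0,0],[0,0,0]],"gripper":[0,0,0,0,0,0,0,0]}'
python3 -m inch '{"dp":[[0,0,0],[0,0,0]],"turn":[[0,0,0],[0,0,0]],"gripper":[0,0]}'
python3 - <<'E'
from h import *
np.set_printoptions(suppress=True,precision=4)
w,m,T=grab('wrist'); s,_,_=grab('scene'); print(pose()[:3,3])
b=cv2.resize(s[150:310,120:260],None,fx=2.9,fy=2.9,interpolation=cv2.INTER_CUBIC)
c=np.zeros((600,800,3),np.uint8); c[:464,:406]=b; c[:384,410:800]=w[:,40:430]; cv2.imwrite('pics/d2.png',c)
E
```

```text
time: 53.4
eef_pos: [0.5943, 0.0658, 0.2184]
orientation: [179.9, 0.6, 5.4]
contact_force: [-23.3, -1.8, 15.3]
width: -0.001
grip_force: 0.5
time: 54.2
eef_pos: [0.5162, 0.0658, 0.4008]
orientation: [179.8, 0.0, 5.4]
contact_force: [1.4, 1.2, -0.2]
width: 0.003
grip_force: 0.0
time: 54.4
eef_pos: [0.5173, 0.0659, 0.4013]
orientation: [179.8, -0.2, 5.4]
contact_force: [-0.9, -0.8, -0.0]
width: -0.002
grip_force: 0.0
[0.5164 0.0658 0.3978]
```

View pics/d2.png

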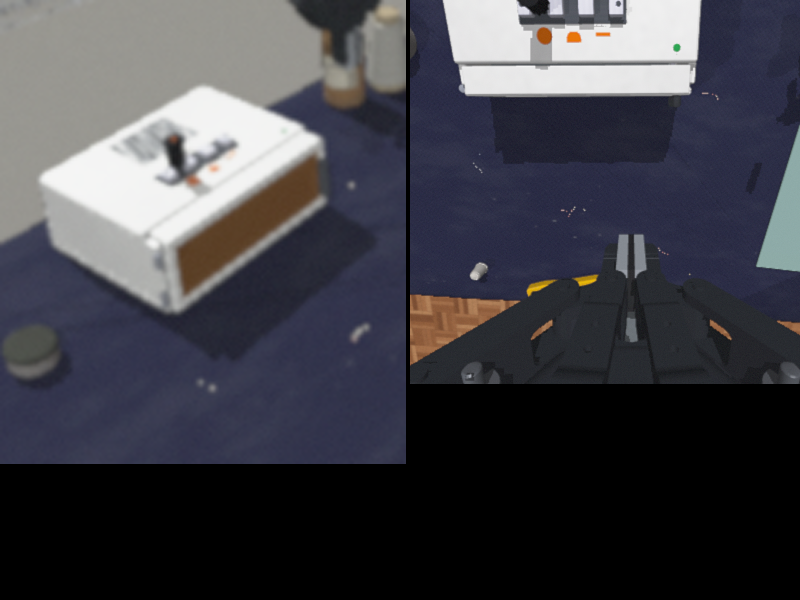

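The door is flush and parallel to the roof edge (rows 66 to 96 across the whole width). It took 23 N, well past the catch force, and nothing else was disturbed.

```bash
python3 -c "
from workcell import order
print(order.hand_in())"
```

```text
the job is handed in; nothing more can be done
None
```

The job is handed in: all five beads present sit one per cup in the tray, the lamp knob is down in the round-disc notch, the tray is fully home, and the amber door is pushed shut past its catch; the hand-in returned no verdict.

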